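# Unclamp a drilled blank from its fixture and tip it onto its side

### The job

A wooden blank stands on end in the drilling fixture, held down by a steel clamp strap; of the fixture's two clamps one screw has a left-hand thread and nobody remembers which, so try the red T-handle beside the blank both ways, feel which way it gives, and wind its strap up nearly as far as it goes. Then push the standing blank high up so that it tips over the low stop edge of its pocket and lies on its side on the deck, pointing straight along it away from the robot. Leave the strap up, leave the empty station's clamp as it is and do not disturb the things lying around.

Things in the scene. Friction and masses are not known exactly. Their poses are not given: they have to be found in the camera images.
- fixture: Plywood drilling fixture fixed to the bench, 225 x 340 x 12 mm. Origin on the bench below the middle of the right-hand pocket, which holds the blank; x along the fixture, roughly away from the robot, y to its left, z up. Spans x = -40 to +185, y = -75 to +265 mm. Pockets 53 x 93 mm (x, y), floor 4 mm above the bench; the left one, at y = +155 mm, is empty.
- stop (a point): Middle of the top edge of the low stop: the pocket's far wall, 26.5 mm from the fixture's origin along its x. It is 8 mm high from the pocket floor and level with the deck beyond it (12 mm above the bench); a bright strip marks it. Axes as the fixture's.
- deck (a point): Point on the deck's top face (12 mm above the bench), 79.5 mm from the fixture's origin along its x: where the middle of the lying blank belongs. The black landing reaches from x = 43 to 147 mm. Axes as the fixture's.
- blank: Loose wooden block, 0.2 to 0.45 kg, 50 x 90 x 110 mm (its x, y, z), standing in the pocket. Origin at the centre of its foot, z to its top end (114 mm above the bench). Lying as asked, z points along the fixture's x and the origin is 37 mm above the bench. Push its near face (x = -25 mm) about 90 mm above the bench at fixture y about -22 mm; after 45 to 60 mm it falls over by itself.
- blank_top (a point): Centre of the blank's top end face, 110 mm from its origin along its z.
- clamp_a: Clamp a, one of two that look alike and stand at fixture x = -12 mm, y = +72 (left of the blank: the one to undo) and y = +227 mm (empty station: leave it); which stands where differs from start to start. Origin on the spindle axis at the bench, axes as the fixture's. Grey foot 48 mm wide, 12 mm spindle, and a guide rod 20 mm to its left, 148 mm high.
- strap_a (a joint): Height in m that clamp a's strap is wound up: 0 clamped, about 0.015 fully up; stays where left. It climbs 5.5 mm per radian of handle turn: 6.6 mm at 1.2 rad, 13 mm at 2.4 rad. The blank can tip past it only from about 9 mm up; wind it at least 12 mm up.
- strap_end_a (a point): Middle of the underside of the free end of clamp a's strap: a dark flat bar 22 x 88 x 12 mm along the clamp's y, from y = -57 (this end; over the left part of the blank if it is that clamp) to +31 mm. Clamped, its underside is 115 mm above the bench, 1 mm over the blank.
- knob_a: Spindle and red T-handle of clamp a. Origin on the axis at the bench, z up, x along the bar: 60 x 14 x 26 mm, from 169 to 195 mm above the bench; grip across its 14 mm from above. Turns about z without rising, friction 0.1 N m: tightening, a hard stop within 0.1 rad; loosening, free for 2.7 rad. Starts along the fixture's x. Take at most 1.4 rad a grasp. Thread hand unknown.
- clamp_b: Clamp b, one of two that look alike and stand at fixture x = -12 mm, y = +72 (left of the blank: the one to undo) and y = +227 mm (empty station: leave it); which stands where differs from start to start. Origin on the spindle axis at the bench, axes as the fixture's. Grey foot 48 mm wide, 12 mm spindle, and a guide rod 20 mm to its left, 148 mm high.
- strap_b (a joint): Height in m that clamp b's strap is wound up: 0 clamped, about 0.015 fully up; stays where left. It climbs 5.5 mm per radian of handle turn: 6.6 mm at 1.2 rad, 13 mm at 2.4 rad. The blank can tip past it only from about 9 mm up; wind it at least 12 mm up.
- strap_end_b (a point): Middle of the underside of the free end of clamp b's strap: a dark flat bar 22 x 88 x 12 mm along the clamp's y, from y = -57 (this end; over the left part of the blank if it is that clamp) to +31 mm. Clamped, its underside is 115 mm above the bench, 1 mm over the blank.
- knob_b: Spindle and red T-handle of clamp b. Origin on the axis at the bench, z up, x along the bar: 60 x 14 x 26 mm, from 169 to 195 mm above the bench; grip across its 14 mm from above. Turns about z without rising, friction 0.1 N m: tightening, a hard stop within 0.1 rad; loosening, free for 2.7 rad. Starts along the fixture's x. Take at most 1.4 rad a grasp. Thread hand unknown.
- sanding_block: Bystander, leave alone: brown cork sanding block, 64 x 112 x 36 mm, right of the fixture or left of it. Origin at the centre of its underside.
- round_tin: Bystander, leave alone: small round dark tin with screws, 90 mm across, 29 mm high, on the other side of the fixture. Origin at the centre of its underside.
- offcut: Bystander, leave alone: pale wood offcut, 45 x 130 x 30 mm, on the bench to the left. Origin at the centre of its underside.
Not all that is in view belongs to the job. What is meant by the blank is not black, and is the larger of those in its own colour.

How it is judged:
By the outcome, as a careful person would: the job done as asked, in the order asked, and still so for the second after the job is handed in, with the robot touching nothing.
It also fails if it takes over 66 s, if anything falls off the work surface, if the arm or the gripper's body presses on something with over 40 N, if the wrist force passes 120 N, or if a joint passes its speed limit or range.

### The arm

A 6-joint arm with a two-finger parallel gripper is mounted at the origin on a cart in front of the work surface, level with it; the furniture and walls round the work are solid. World frame = base frame: x ahead of the robot, y to its left, z up, the work surface at z = 0. Lengths are in m, angles in degrees, forces in N, time in s.
With the tool pointing down it reaches from about 0.3 to 0.75 m from the base axis. Payload 8.5 kg.
Tool frame: the origin (TCP) lies midway between the tips of the shut fingers; the grasp point (between the pads) lies 19 mm behind it (pinch_z is the distance from the TCP to the grasp point, in m); y points along the fingers, x is the direction in which the jaws open and shut, and the axes are right-handed (so a half turn about y gives the same grasp; the last joint's range is limited). The gripper opens to 88 mm and grips with 3 to 60 N. Pads are 18 mm wide; open, the fingers measure 123 mm over their backs; the gripper's body (75 mm by 187 mm) begins 45 mm behind the grasp point.
Start: joints at [-88.539, 21.807, 74.336, -0, 83.858, -12.336], TCP at [0.131, -0.534, 0.239] pointing down, gripper open.
Joint ranges: [-178.18, 178.18], [-50.72, 133.34], [12.68, 142.11], [-81.47, 261.47], [9.98, 163.14], [-165.26, 165.26]. Speed limits (degrees/s): [136.94, 136.94, 180, 180, 180, 180].

### API

Orientations are given as [roll, pitch, yaw] about the fixed x, y, z axes, in that order (R = Rz(yaw) Ry(pitch) Rx(roll)).
In Python, from cell import state, get_image, calibration, finish_job, find_in, pinch_z gives the robot as it stands.
- The arm moves only by the tool play_rows, never from a script. Its argument "deltas" is a list of rows, each a list of 2 entries, a list of its own where there are three numbers: the shift along the tool's x, y, z in cm, then the turn about the tool's y in degrees. In form: [[[x, y, z], turn], ...]. A call has 1 to 8 rows; each row is the pose to reach, as a shift and turn from the pose commanded when the call began, along the tool's axes at that moment; what a row does not reach only later rows make up. A row lasts 1/10 s, in which the tool goes at most 50 mm and 8.59 degrees, less where a joint would pass 70% of its speed; a pose out of reach is approached as far as the arm can. A call with a gripper value outside its range is refused whole. "claw" is the finger opening in cm, from 0 to 8.81, set as the call begins (left out, the last holds). The fingers move at their own pace and stop on an object; "newtons" is the grip in N (left out, the last holds). Time passes only in rows, so rows that repeat a pose let the fingers close. It gives the time, the measured TCP pose, the force and the opening at its end, in the units of the state.
- state(): the state, without advancing time (a new reading comes with each control period).
- get_image(name): name is "scene" or "side" or "wrist"; returns the picture (400x640x3 uint8, red, green, blue); there is no depth.
- calibration(name): a dict with "fx", "fy", "cx", "cy" (pixels), "k1" (the pictures are not rectified: a ray, as slopes to the right and down, at radius r is drawn at 1 + k1 r^2 times it, then the intrinsics apply), "xyz" and "orientation" of the camera in the world; the wrist camera has in their place "T_tool_cam" (4x4, takes a point from camera to tool coordinates, whose origin is the TCP and whose axes are the tool frame's). Camera axes: x right, y up, looking along -z (the intrinsics and any distortion apply to the point x, -y, -z); pixel columns grow to the right and rows downward; lengths in m; the calibration is good to about 2 mm. A picture is of the moment at which its call begins: read the wrist's pose just before it. calibration takes no time and is no camera call.
- finish_job(): hands the job in, once; it reports no verdict.
Trained networks look in the newest picture that a camera, given by its name, has taken for a name from the list of things; names that differ only in an ending like _2 or _b are one class to them, and where a whole thing is asked for, a point or a joint stands for the part that bears it (a point fixed in the world has none). Each returns a list of dicts, best first, with "conf" (0 to 1); they miss things now and then, are a little off and sometimes report something else, mostly with a low value. They report only what shows in the picture. A call takes as long as a camera call. They do not tell look-alikes from the thing itself.
- find_in(label, camera): "centre" ([column, row] in pixels, amid what is visible of it).
The state is a dict: "t": time; "joint_pos": joint angles; "qvel": joint speeds; "tau": joint torques, N m; "ee_pos": TCP position; "tool_rot": TCP orientation; "wrist_force": force on the tool from outside, world axes, zero at the start; "wrist_torque": the same for the moment, N m; "grip_width": finger opening in m.
Only numpy, scipy, OpenCV 4.12 (cv2) and the standard library are available. Lean on these libraries where they do the work, as an engineer would, in place of code of your own. Each camera call takes 0.05 s, during which the arm holds its last target.

## Working session

There is one attempt and no reset: what is moved stays moved. The work goes in short steps, Python scripts to look and compute and a tool call to move; the robot and the scene stay as the last step left them, time stands still between calls to the robot, and variables do not carry over. Pictures are saved under pics/ and viewed, and the job is handed in when it is done.

Besides the shell and the picture viewer there is one more tool, called after "Request:" by a JSON object that holds its "op" and its "data". play_rows: Moves the arm, as the interface text tells. Its arguments: {"type":"object","properties":{"deltas":{"type":"array"},"claw":{"type":"number"},"newtons":{"type":"number"}},"required":["deltas"]}

```bash
ls; mkdir -p pics; python3 - <<'E'
from cell import *
import cv2
s=state();print(s)
for n in("scene","side","wrist"):
    im=get_image(n);cv2.imwrite(f"pics/{n}0.png",im[:,:,::-1]);print(n,calibration(n))
    for l in("blank","knob_a","clamp_a","fixture","sanding_block","round_tin","offcut","strap_a","stop"):
        try:print(l,[(d['conf'],d['centre']) for d in find_in(l,n)])
        except Exception as e:print(l,e)
print(pinch_z, state()['t'])
E
```

```text
pics
{'t': 0.0, 'joint_pos': array([-8.85399515e+01,  2.18406262e+01,  7.43855830e+01, -5.70737230e-04,
        8.38535243e+01, -1.23361097e+01]), 'qvel': array([0.05067915, 0.03270509, 0.03123729, 0.01515428, 0.13901657,
       0.03308516]), 'tau': array([-1.89363476e-03, -4.37940609e+01, -2.24558651e+01,  7.12763239e-02,
        3.52857867e-02, -1.16142824e-04]), 'ee_pos': array([ 0.13114277, -0.53385905,  0.23813627]), 'tool_rot': array([-8.99835195e+01,  7.80137576e-02, -7.62037691e+01]), 'wrist_force': array([-0.63006662, -0.04738346,  0.00179108]), 'wrist_torque': array([-0.0091541 , -0.03105529,  0.01237708]), 'grip_width': 0.08835759400702797}
scene {'fx': 434.998691392214, 'fy': 434.998691392214, 'cx': 316.11992644275927, 'cy': 196.27047318870513, 'k1': -0.11576781770332303, 'xyz': array([-0.12905359, -0.67352762,  0.97892763]), 'orientation': array([ 47.37843934,  -1.1839718 , -40.33730925])}
blank [(0.73, [360.9, 300.9]), (0.72, [421.5, 275.4]), (0.71, [379.8, 237.8]), (0.7, [340.7, 185.8])]
knob_a [(0.77, [361.5, 205.0]), (0.52, [330.1, 171.6])]
clamp_a [(0.67, [325.4, 18
[... 857 characters left out ...]
)]
offcut [(0.8, [175.1, 235.1])]
strap_a [(0.83, [378.1, 184.3])]
stop [(0.92, [357.5, 212.8])]
wrist {'fx': 278.5775151939554, 'fy': 278.5775151939554, 'cx': 321.7621176430726, 'cy': 200.93816047272622, 'k1': -0.010867944771924005, 'T_tool_cam': array([[ 9.99999315e-01,  1.16877499e-03, -6.79989108e-05,
        -8.16679622e-05],
       [-4.40099599e-04,  3.21455768e-01, -9.46924493e-01,
        -1.44875552e-01],
       [-1.08488303e-03,  9.46923874e-01,  3.21456062e-01,
         8.44588124e-02],
       [ 0.00000000e+00,  0.00000000e+00,  0.00000000e+00,
         1.00000000e+00]])}
blank []
knob_a []
clamp_a []
fixture []
sanding_block []
round_tin []
offcut []
strap_a []
stop []
0.0187 1.5
```

```bash
python3 - <<'E'
import cv2
for n,b in(("scene",(190,120,490,340)),("side",(140,130,540,310))):
    im=cv2.imread(f"pics/{n}0.png")[b[1]:b[3],b[0]:b[2]]
    f=800/im.shape[1] if n=="scene" else 2
    cv2.imwrite(f"pics/{n}0z.png",cv2.resize(im,None,fx=f,fy=f,interpolation=cv2.INTER_CUBIC))
E
```

```text
(no output)
```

View pics/scene0z.png

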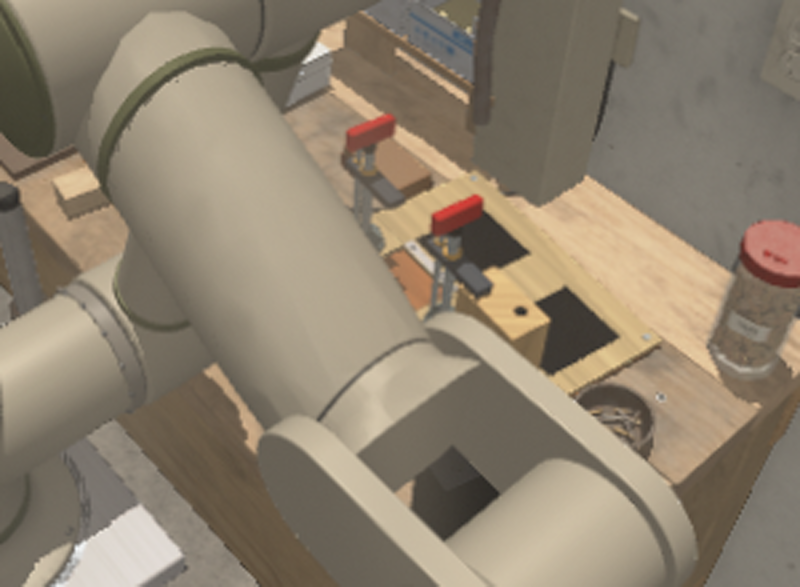

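View pics/side0z.png

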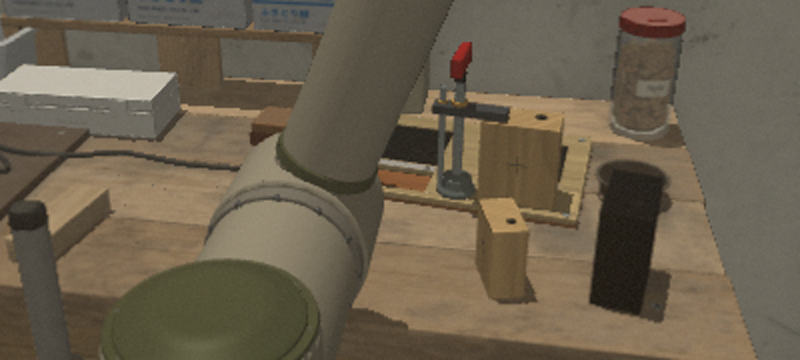

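View pics/scene0.png

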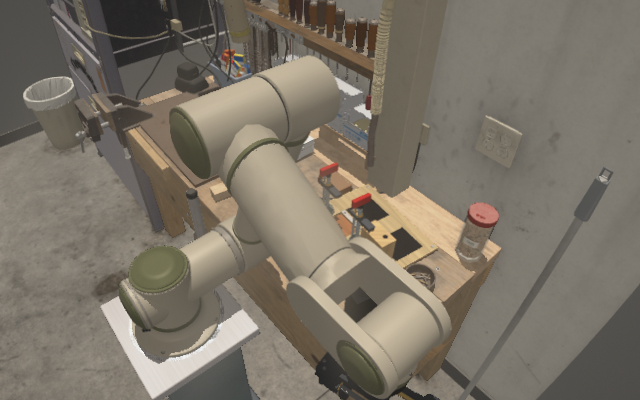

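The blank candidates in the side view are three. The pale block standing in the pocket is at (402,209), a smaller pale one in front is at (390,253), and a black one is at (456,250). The pocketed one fits: not black, and the larger of its colour. The crop confirms it, with the strap over its left part. Next I fit the fixture pose.

```bash
cat > h.py <<'E'
import numpy as np, cv2
from cell import *
from scipy.spatial.transform import Rotation as R
from scipy.optimize import least_squares
def proj(cal,P,T=None):
    P=np.atleast_2d(P)
    if T is None:
        Rm=R.from_euler('xyz',cal['orientation'],degrees=True).as_matrix();t=cal['xyz']
    else: Rm,t=T[:3,:3],T[:3,3]
    c=(P-t)@Rm
    a=c[:,0]/-c[:,2];b=-c[:,1]/-c[:,2];k=1+cal['k1']*(a*a+b*b)
    return np.c_[cal['fx']*a*k+cal['cx'],cal['fy']*b*k+cal['cy']]
def wristT():
    s=state();T=np.eye(4);T[:3,:3]=R.from_euler('xyz',s['tool_rot'],degrees=True).as_matrix();T[:3,3]=s['ee_pos']
    return T@calibration('wrist')['T_tool_cam']
def fw(p,P):
    P=np.atleast_2d(P)/1000.;c,s=np.cos(p[2]),np.sin(p[2])
    return np.c_[p[0]+c*P[:,0]-s*P[:,1],p[1]+s*P[:,0]+c*P[:,1],P[:,2]]
E
python3 - <<'E'
from h import *
obs=[('scene',(-12,72,182),(361.4,201)),('scene',(-12,227,182),(329.1,170)),('scene',(185,-75,12),(438.6,249.4)),('scene',(185,265,12),(368.1,185.6)),
('side',(-40,-75,0),(427.5,244)),('side',(185,-75,12),(435,200)),('side',(-12,72,182),(370,160)),('side',(-25,-45,114),(421,190.5)),('side',(-25,45,114),(380,192))]
cal={n:calibration(n) for n in('scene','side')}
f=lambda p:np.concatenate([(proj(cal[n],fw(p,P))[0]-o) for n,P,o in obs])
r=least_squares(f,[0.5,-0.2,0],loss='soft_l1');p=r.x
print(p,np.degrees(p[2]));print(np.round(f(p).reshape(-1,2),1))
np.save('p.npy',p)
for n,b,z in(("scene",(300,150,460,280),5),("side",(300,130,460,260),5)):
    im=cv2.imread(f"pics/{n}0.png")[b[1]:b[3],b[0]:b[2]];im=cv2.resize(im,None,fx=z,fy=z,interpolation=cv2.INTER_CUBIC)
    def L(pts,col=(255,0,255)):
        q=(proj(cal[n],fw(p,pts))-b[:2]+.5)*z
        cv2.polylines(im,[q.astype(int)],True,col,1)
    L([(-40,-75,12),(185,-75,12),(185,265,12),(-40,265,12)])
    for z0 in(4,114):L([(-25,-45,z0),(25,-45,z0),(25,45,z0),(-25,45,z0)],(0,255,0))
    L([(43,-46,12),(147,-46,12),(147,46,12),(43,46,12)],(0,255,255))
    for y in(72,227):
        for z0 in(169,195):L([(-42,y-7,z0),(18,y-7,z0),(18,y+7,z0),(-42,y+7,z0)],(255,255,0))
    cv2.imwrite(f"pics/{n}0fit.png",im)
E
```

```text
[ 0.52894137 -0.18771284 -0.12662082] -7.254838851259902
[[-0.1  0. ]
 [-0.3 -0.1]
 [ 0.1 -1.7]
 [ 0.  -2.1]
 [ 0.6  1.1]
 [ 1.4 -1.1]
 [ 0.6  0.3]
 [-1.2  5.6]
 [-0.1 -0.9]]
```

View pics/scene0fit.png

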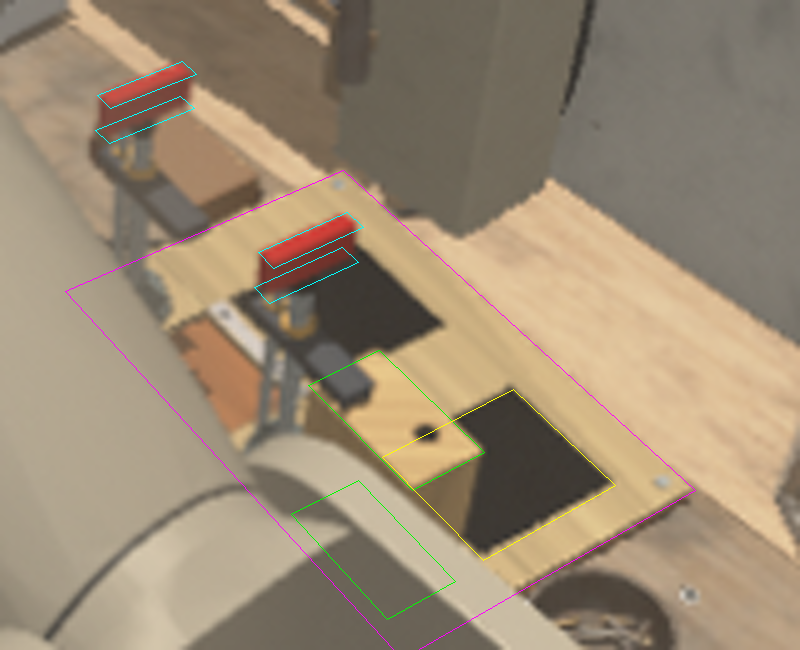

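View pics/side0fit.png

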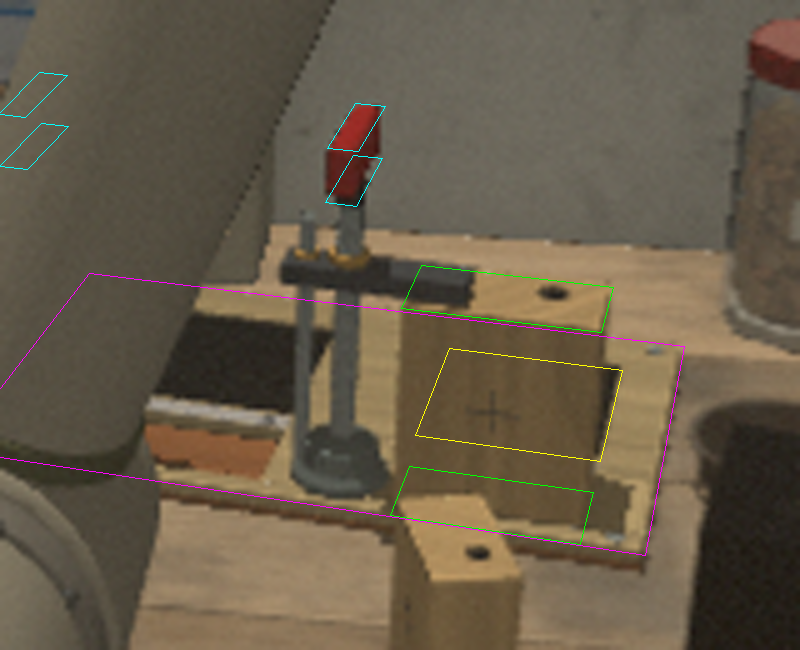

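```bash
python3 - <<'E'
from h import *
obs=[('scene',(185,-75,12),(438.5,247.5)),('scene',(185,265,12),(368.3,184)),('scene',(25,-45,114),(396.3,240.2)),('scene',(-12,72,182),(361.2,201)),('scene',(-12,227,182),(329,169.8)),
('side',(-40,-75,0),(428,244.4)),('side',(185,-75,12),(436.5,199.2)),('side',(-12,72,182),(370.5,160)),('side',(-25,-45,114),(421,196.5)),('side',(-25,45,114),(379.7,191.6))]
cal={n:calibration(n) for n in('scene','side')}
f=lambda p:np.concatenate([(proj(cal[n],fw(p,P))[0]-o) for n,P,o in obs])
r=least_squares(f,[0.5,-0.2,0],loss='soft_l1');p=r.x
print(p,np.degrees(p[2]));print(np.round(f(p).reshape(-1,2),1))
np.save('p.npy',p)
print(fw(p,[(-12,72,182),(-12,227,182),(-25,-22,90),(-40,-75,0),(185,-75,0)]))
s=state();print(R.from_euler('xyz',s['tool_rot'],degrees=True).as_matrix().round(3))
E
```

```text
[ 0.52868138 -0.18791529 -0.12761649] -7.311886089646238
[[ 0.2  0.3]
 [-0.1 -0.4]
 [ 0.1 -0.1]
 [ 0.1  0.1]
 [-0.2  0.2]
 [ 0.1  0.8]
 [-0.  -0.2]
 [ 0.2  0.3]
 [-1.1 -0.4]
 [ 0.2 -0.4]]
[[ 0.52594243 -0.11497355  0.182     ]
 [ 0.54566933  0.038766    0.182     ]
 [ 0.50108473 -0.20655463  0.09      ]
 [ 0.47946138 -0.25721458  0.        ]
 [ 0.70263169 -0.28585042  0.        ]]
[[ 0.239  0.     0.971]
 [-0.971 -0.     0.239]
 [ 0.    -1.     0.   ]]
```

Request:
{"op": "play_rows", "data": {"deltas": [[[-1,-2,1.5],1],[[-3,-4,4.7],2.5],[[-5.2,-4,8.1],4],[[-7.5,-4,11.6],5.5],[[-9.8,-4,15.1],7],[[-12,-4,18.6],8.5],[[-14.3,-4,22.1],10],[[-16.5,-4,25.6],11.5]], "claw": 6, "newtons": 25}}

```text
t: 2.3
ee_pos: [0.3413, -0.3114, 0.2789]
tool_rot: [-90.0, -0.0, -87.8]
wrist_force: [0.9, -0.7, -0.6]
grip_width: 0.0599
```

```bash
cat >> h.py <<'E'
def to(P,yaw=None):
    "delta in tool axes (cm) to world TCP P(m), turn deg to yaw"
    s=state();M=R.from_euler('xyz',s['tool_rot'],degrees=True).as_matrix()
    d=M.T@(np.array(P)-s['ee_pos'])*100
    y=np.degrees(np.arctan2(M[1,0],M[0,0]))
    print('t',s['t'],'ee',s['ee_pos'].round(4),'yaw',round(y,2),'F',s['wrist_force'].round(1),'M',s['wrist_torque'].round(2),'grip',round(s['grip_width'],4),'j',s['joint_pos'].round(1))
    print('delta',d.round(2),'turn',None if yaw is None else round(-((yaw-y+180)%360-180),2))
E
python3 -c "
from h import *
to((.526,-.115,.25),-97.3)"
```

```text
t 2.3 ee [ 0.3413 -0.3114  0.2789] yaw -87.78 F [ 0.9 -0.7 -0.6] M [-0.01 -0.02 -0.04] grip 0.0599 j [-57.1  11.2  82.9   0.   85.8  30.7]
delta [-18.91   2.89  19.22] turn 9.52
```

Request:
{"op": "play_rows", "data": {"deltas": [[[-3,0,3],1.5],[[-6.2,0,6.3],3],[[-9.4,0,9.5],4.5],[[-12.6,0,12.8],6],[[-15.7,0,16],8],[[-18.1,0,18.4],9.5],[[-18.9,1,19.2],9.5],[[-18.9,2,19.2],9.5]]}}

```text
t: 3.1
ee_pos: [0.5249, -0.1156, 0.2577]
tool_rot: [-90.0, -0.0, -97.1]
wrist_force: [-0.0, -0.8, -1.1]
grip_width: 0.0597
```

```bash
python3 - <<'E'
from h import *
to((.526,-.115,.163),-97.3)
p=np.load('p.npy')
for n in('wrist','scene','side'):
    T=wristT() if n=='wrist' else None
    im=get_image(n);im=np.ascontiguousarray(im[:,:,::-1]);cv2.imwrite(f'pics/{n}1r.png',im)
    c=calibration(n)
    for y in(72,):
        for z0 in(169,195):
            q=proj(c,fw(p,[(-42,y-7,z0),(18,y-7,z0),(18,y+7,z0),(-42,y+7,z0)]),T);cv2.polylines(im,[q.astype(int)],True,(255,255,0),1)
    for l in [(-40,-75,12),(185,-75,12),(185,265,12),(-40,265,12)],[(-25,-45,114),(25,-45,114),(25,45,114),(-25,45,114)]:
        q=proj(c,fw(p,l),T);cv2.polylines(im,[q.astype(int)],True,(255,0,255),1)
    cv2.imwrite(f'pics/{n}1.png',im)
E
```

```text
t 3.1 ee [ 0.5249 -0.1156  0.2577] yaw -97.05 F [-0.  -0.8 -1.1] M [0.02 0.01 0.01] grip 0.0597 j [-25.   19.8  74.3  -0.   86.   72. ]
delta [-0.07  9.47  0.1 ] turn 0.25
```

View pics/wrist1.png

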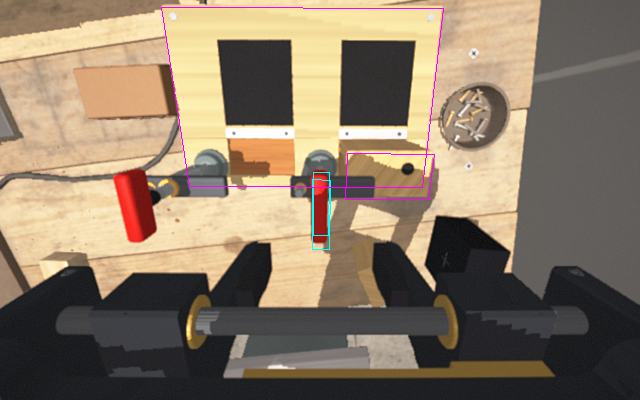

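View pics/scene1.png

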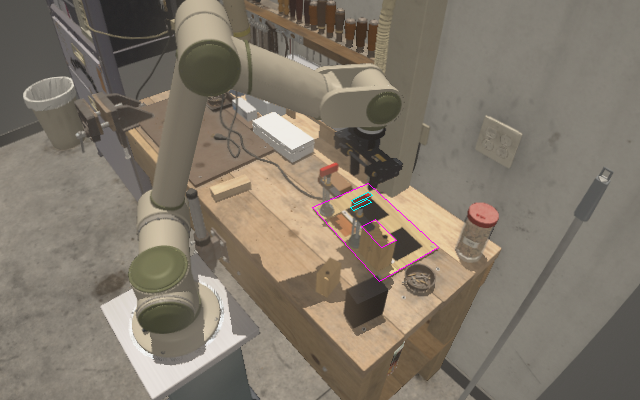

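View pics/side1.png

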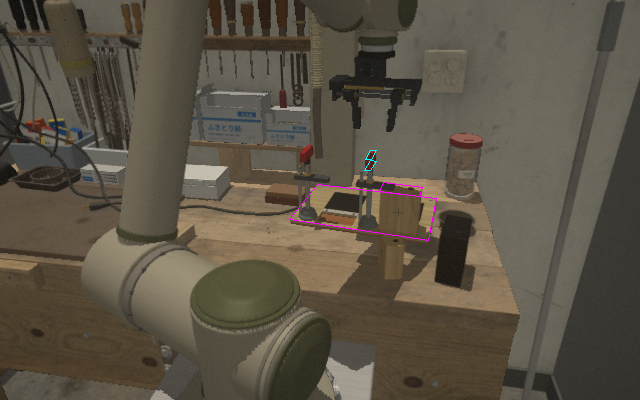

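The wrist, scene and side views agree with the fitted fixture: handle at wrist (320,208), blank at (390,175). The gripper's wide body lies along tool x. I'm going down onto the handle beside the blank.

Request:
{"op": "play_rows", "data": {"deltas": [[[-0.1,2.5,0.1],0.2],[[-0.1,5,0.1],0.2],[[-0.1,7.5,0.1],0.2],[[-0.1,9,0.1],0.2],[[-0.1,9.4,0.1],0.2],[[-0.1,9.4,0.1],0.2]]}}

```text
t: 3.85
ee_pos: [0.5255, -0.1163, 0.165]
tool_rot: [-90.0, -0.0, -97.5]
wrist_force: [1.1, 0.4, 0.6]
grip_width: 0.0596
```

Request:
{"op": "play_rows", "data": {"deltas": [[[0,0,0],0],[[0,0,0],0],[[0,0,0],0],[[0,0,0],0],[[0,0,0],0],[[0,0,0],0]], "claw": 0.5, "newtons": 30}}

```text
t: 4.45
ee_pos: [0.526, -0.1138, 0.1648]
tool_rot: [-90.0, 0.2, -97.4]
wrist_force: [5.1, 22.4, 3.8]
grip_width: 0.0144
```

```bash
python3 -c "
from h import *
to((.526,-.115,.163),-97.3)"
```

```text
t 4.45 ee [ 0.526  -0.1138  0.1648] yaw -97.41 F [ 5.1 22.4  3.8] M [ 3.51 -0.8  -0.06] grip 0.0144 j [-24.9  24.4  83.2   0.2  72.5  72.4]
delta [0.12 0.18 0.02] turn -0.11
```

Request:
{"op": "play_rows", "data": {"deltas": [[[-0.15,0,0.05],0],[[-0.25,0,0.05],0],[[-0.25,0,0.05],0],[[-0.25,0,0.05],0]]}}

```text
t: 4.85
ee_pos: [0.5262, -0.1133, 0.1648]
tool_rot: [-90.1, -0.0, -97.4]
wrist_force: [-4.5, -1.8, 2.9]
grip_width: 0.0137
```

```bash
python3 -c "
from h import *
to((.526,-.115,.163),-97.3)"
```

```text
t 4.85 ee [ 0.5262 -0.1133  0.1648] yaw -97.41 F [-4.5 -1.8  2.9] M [-0.14  0.73  0.06] grip 0.0137 j [-24.7  24.4  83.1  -0.1  72.5  72.7]
delta [0.17 0.18 0.  ] turn -0.11
```

Relaxed. Now feel: first counter-clockwise (negative turn) in small steps.

Request:
{"op": "play_rows", "data": {"deltas": [[[0,0,0],-3],[[0,0,0],-6],[[0,0,0],-9],[[0,0,0],-10],[[0,0,0],-10]]}}

```text
t: 5.35
ee_pos: [0.5262, -0.1139, 0.1648]
tool_rot: [-90.1, -0.1, -87.4]
wrist_force: [-5.7, -3.6, 1.2]
grip_width: 0.0137
```

```bash
python3 -c "
from h import *
to((.526,-.115,.163),-97.3)"
```

```text
t 5.35 ee [ 0.5262 -0.1139  0.1648] yaw -87.4 F [-5.7 -3.6  1.2] M [-0.55  0.78 -0.06] grip 0.0137 j [-24.8  24.4  83.1  -0.1  72.4  62.7]
delta [ 0.11  0.18 -0.02] turn 9.9
```

Gives with about 0.1 N m. Now the other way, to past the start angle.

Request:
{"op": "play_rows", "data": {"deltas": [[[0,0,0],5],[[0,0,0],10],[[0,0,0],14],[[0,0,0],17],[[0,0,0],18],[[0,0,0],18]]}}

```text
t: 5.95
ee_pos: [0.5264, -0.1132, 0.1648]
tool_rot: [-90.0, -0.0, -105.3]
wrist_force: [-4.0, -2.2, 2.5]
grip_width: 0.0141
```

```bash
python3 -c "
from h import *
to((.526,-.115,.163),-97.3)"
```

```text
t 5.95 ee [ 0.5264 -0.1132  0.1648] yaw -105.33 F [-4.  -2.2  2.5] M [-0.13  0.64  0.75] grip 0.0141 j [-24.7  24.4  83.1  -0.   72.4  80.6]
delta [0.19 0.18 0.  ] turn -8.03
```

Clockwise meets a hard stop (0.75 N m), so it loosens counter-clockwise. First long turn.

Request:
{"op": "play_rows", "data": {"deltas": [[[0,0,0],-8],[[0,0,0],-16],[[0,0,0],-24],[[0,0,0],-32],[[0,0,0],-40],[[0,0,0],-48],[[0,0,0],-56],[[0,0,0],-64]]}}

```text
t: 6.75
ee_pos: [0.5275, -0.1158, 0.1649]
tool_rot: [-90.1, -0.3, -41.1]
wrist_force: [0.1, -15.0, -2.6]
grip_width: 0.0134
```

Request:
{"op": "play_rows", "data": {"deltas": [[[0,0,0],-6],[[0,0,0],-11],[[0,0,0],-13],[[0,0,0],-13]]}}

```text
t: 7.15
ee_pos: [0.528, -0.1161, 0.1649]
tool_rot: [-90.2, -0.3, -28.4]
wrist_force: [2.8, -15.4, -3.3]
grip_width: 0.0139
```

```bash
python3 -c "
from h import *
to((.526,-.115,.163),-97.3)"
```

```text
t 7.15 ee [ 0.528  -0.1161  0.1649] yaw -28.4 F [  2.8 -15.4  -3.3] M [-2.29 -0.41 -0.03] grip 0.0139 j [-24.9  24.5  83.   -0.2  72.2   3.6]
delta [-0.23  0.18  0.  ] turn 68.9
```

Request:
{"op": "play_rows", "data": {"deltas": [[[0,0,0],0],[[0,0,0],0],[[0,0,0],0]], "claw": 4}}

```text
t: 7.45
ee_pos: [0.5267, -0.1127, 0.1647]
tool_rot: [-90.0, 0.0, -28.4]
wrist_force: [0.1, -0.5, -0.2]
grip_width: 0.0357
```

```bash
python3 - <<'E'
from h import *
to((.5265,-.1145,.163),-27.3)
for n in('wrist','side','scene'):
    im=get_image(n);cv2.imwrite(f'pics/{n}2.png',im[:,:,::-1])
s=cv2.imread('pics/side2.png')[110:260,270:470];cv2.imwrite('pics/side2z.png',cv2.resize(s,None,fx=4,fy=4,interpolation=cv2.INTER_CUBIC))
E
```

```text
t 7.45 ee [ 0.5267 -0.1127  0.1647] yaw -28.39 F [ 0.1 -0.5 -0.2] M [-0.05 -0.05 -0.02] grip 0.0357 j [-24.7  24.5  83.1   0.   72.4   3.7]
delta [ 0.06  0.17 -0.17] turn -1.09
```

View pics/side2z.png

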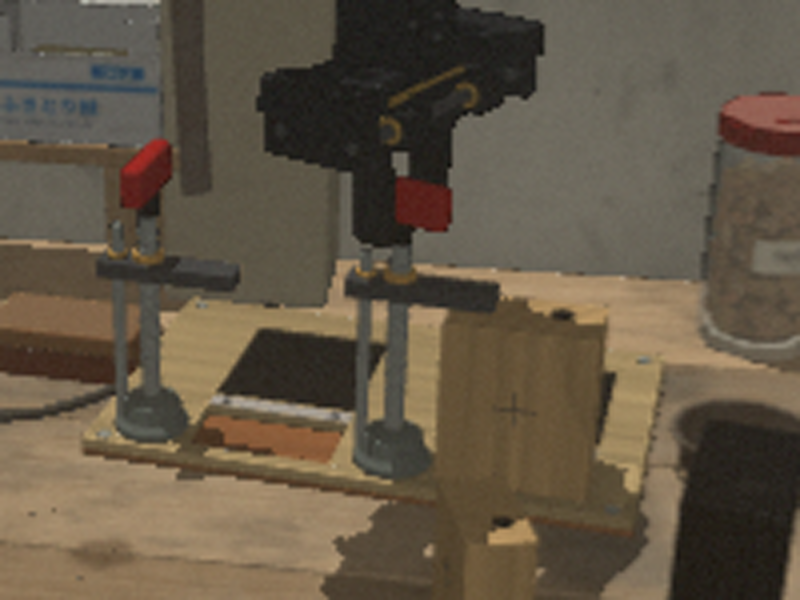

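View pics/wrist2.png

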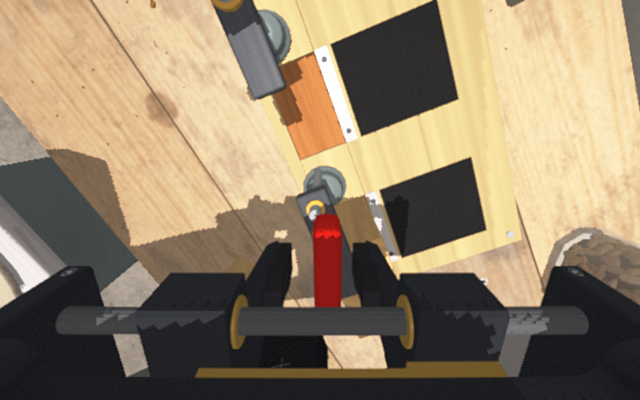

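Request:
{"op": "play_rows", "data": {"deltas": [[[0.28,0,0.04],0],[[0.28,0,0.04],0]]}}

```text
t: 7.8
ee_pos: [0.5296, -0.114, 0.1648]
tool_rot: [-90.0, -0.0, -28.4]
wrist_force: [1.1, -0.1, 0.2]
grip_width: 0.0403
```

Request:
{"op": "play_rows", "data": {"deltas": [[[0,0,0],0],[[0,0,0],0],[[0,0,0],0],[[0,0,0],0]], "claw": 0.5}}

```text
t: 8.2
ee_pos: [0.5292, -0.1139, 0.1648]
tool_rot: [-90.0, 0.0, -28.4]
wrist_force: [-0.2, 0.6, -0.2]
grip_width: 0.0137
```

```bash
python3 -c "
from h import *
to((.5293,-.1137,.163),42.7)"
```

```text
t 8.2 ee [ 0.5292 -0.1139  0.1648] yaw -28.4 F [-0.2  0.6 -0.2] M [-0.07 -0.04  0.07] grip 0.0137 j [-24.7  24.7  82.7   0.   72.6   3.7]
delta [-0.01  0.18  0.02] turn -71.1
```

Request:
{"op": "play_rows", "data": {"deltas": [[[0,0,0],-8],[[0,0,0],-16],[[0,0,0],-24],[[0,0,0],-32],[[0,0,0],-40],[[0,0,0],-48],[[0,0,0],-56],[[0,0,0],-62]]}}

```text
t: 9.0
ee_pos: [0.5295, -0.1139, 0.1648]
tool_rot: [-90.0, -0.0, 33.9]
wrist_force: [1.6, 0.2, -0.6]
grip_width: 0.0137
```

Request:
{"op": "play_rows", "data": {"deltas": [[[0,0,0],-6],[[0,0,0],-9],[[0,0,0],-10],[[0,0,0],-10]]}}

```text
t: 9.4
ee_pos: [0.5295, -0.1139, 0.1648]
tool_rot: [-90.0, -0.0, 43.6]
wrist_force: [1.3, 0.9, -1.4]
grip_width: 0.0133
```

```bash
python3 -c "
from h import *
to((.5293,-.1137,.163),42.7)"
```

```text
t 9.4 ee [ 0.5295 -0.1139  0.1648] yaw 43.56 F [ 1.3  0.9 -1.4] M [ 0.08 -0.46  0.01] grip 0.0133 j [-24.7  24.7  82.7   0.   72.6 -68.2]
delta [0.   0.18 0.02] turn 0.86
```

Request:
{"op": "play_rows", "data": {"deltas": [[[0,0,0],0],[[0,0,0],0],[[0,0,0],0],[[0,-2,0],0],[[0,-5,0],0],[[0,-8,0],0],[[0,-10,0],0]], "claw": 4.5}}

```text
t: 10.1
ee_pos: [0.5294, -0.1141, 0.2669]
tool_rot: [-90.1, -0.0, 43.6]
wrist_force: [0.5, -0.0, -0.2]
grip_width: 0.0449
```

```bash
python3 - <<'E'
from h import *
p=np.load('p.npy')
to(fw(p,(-90,-22,265))[0],-7.3)
print(fw(p,[(-90,-22,80)]))
c=calibration('side');im=np.ascontiguousarray(get_image('side')[:,:,::-1])
b=(270,110);z=4
s=cv2.resize(im[110:260,270:470],None,fx=z,fy=z,interpolation=cv2.INTER_CUBIC)
for h,col in((0,(0,255,0)),(13.5,(255,0,255))):
    q=(proj(c,fw(p,[(-23,15,115+h),(-1,15,115+h),(-1,15,127+h),(-23,15,127+h),(-23,103,127+h),(-23,103,115+h)]))-b+.5)*z
    cv2.polylines(s,[q.astype(int)],True,col,1)
cv2.imwrite('pics/side3z.png',s)
cv2.imwrite('pics/wrist3.png',get_image('wrist')[:,:,::-1])
E
```

```text
t 10.1 ee [ 0.5294 -0.1141  0.2669] yaw 43.58 F [ 0.5 -0.  -0.2] M [-0.03 -0.16  0.02] grip 0.0449 j [-24.7  19.8  72.7  -0.   87.3 -68.3]
delta [-12.53   0.18   0.3 ] turn 50.88
[[ 0.4366133  -0.19828206  0.08      ]]
```

View pics/side3z.png

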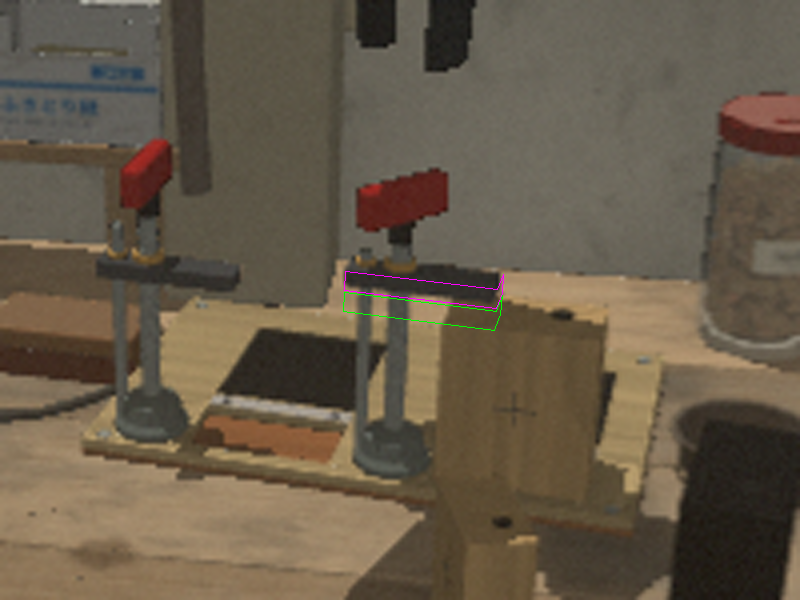

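View pics/wrist3.png

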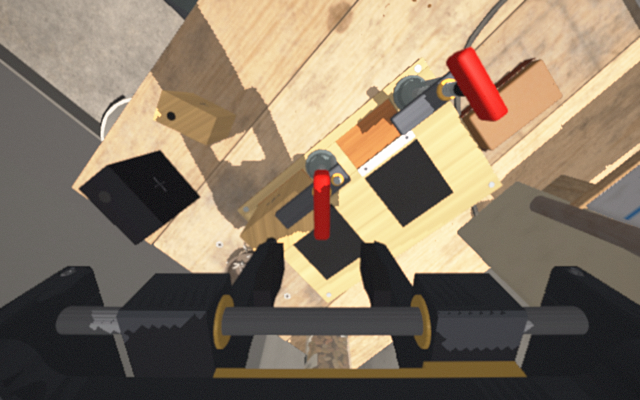

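The strap edge matches the 13.5 mm outline (the green one is clamped), and the other clamp is unchanged. Next I check the two decoy blocks, small pale and black, for clearance before the push.

```bash
python3 - <<'E'
from h import *
im=cv2.imread('pics/scene1r.png')[200:340,300:460];cv2.imwrite('pics/s1z.png',cv2.resize(im,None,fx=4,fy=4,interpolation=cv2.INTER_CUBIC))
im=cv2.imread('pics/side1r.png')[180:300,360:500];cv2.imwrite('pics/d1z.png',cv2.resize(im,None,fx=4,fy=4,interpolation=cv2.INTER_CUBIC))
E
```

```text
(no output)
```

View pics/s1z.png

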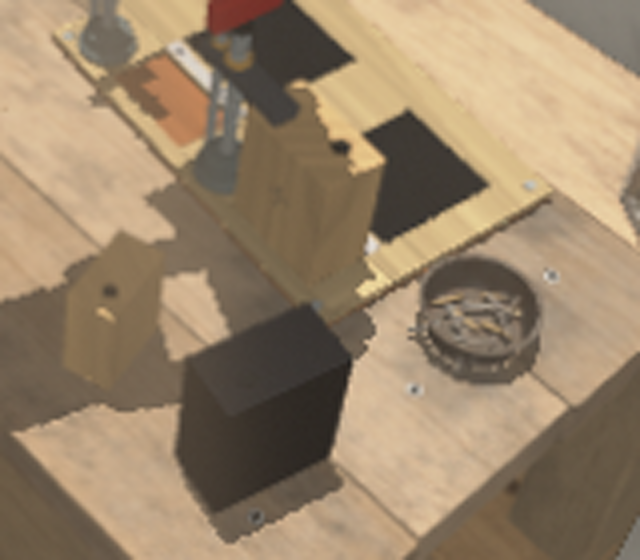

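View pics/d1z.png

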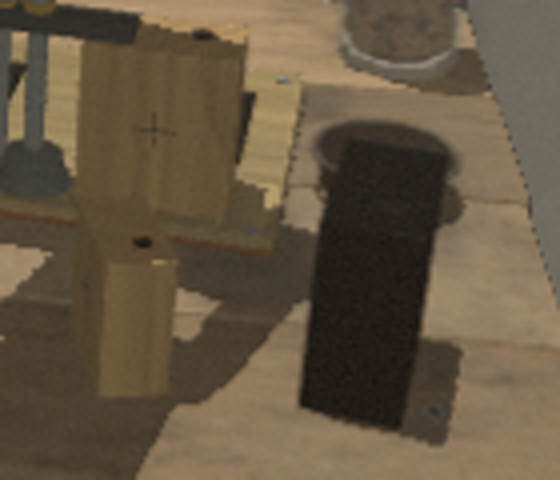

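```bash
python3 - <<'E'
from h import *
p=np.load('p.npy')
def bp(n,uv,z):
    c=calibration(n)
    r=least_squares(lambda q:proj(c,(q[0],q[1],z))[0]-uv,[.4,-.25]).x
    return r.round(3),(np.array([[np.cos(p[2]),np.sin(p[2])],[-np.sin(p[2]),np.cos(p[2])]])@(r-p[:2])).round(3)
S=lambda a,b:(a/4+300,b/4+200);D=lambda a,b:(a/4+360,b/4+180)
for n,uv in(('scene',S(213,510)),('scene',S(333,458)),('side',D(303,405)),('side',D(402,430)),('scene',S(105,385)),('scene',S(65,368)),('side',D(100,395)),('side',D(168,395))):print(n,*bp(n,uv,0))
for z in(.08,.09,.1,.11,.12):print(z,'black top',bp('scene',S(231,415),z)[0],bp('scene',S(305,305),z)[0],'small',bp('scene',S(125,232),z)[0],bp('side',D(175,262),z)[0],bp('side',D(100,262),z)[0])
E
```

```text
scene [ 0.331 -0.309] [-0.181 -0.145]
scene [ 0.417 -0.331] [-0.093 -0.157]
side [ 0.344 -0.267] [-0.173 -0.102]
side [ 0.332 -0.314] [-0.179 -0.15 ]
scene [ 0.341 -0.194] [-0.186 -0.03 ]
scene [ 0.329 -0.166] [-0.201 -0.004]
side [ 0.334 -0.166] [-0.196 -0.004]
side [ 0.34 -0.2 ] [-0.185 -0.036]
0.08 black top [ 0.347 -0.298] [ 0.441 -0.269] small [ 0.392 -0.15 ] [ 0.339 -0.198] [ 0.333 -0.162]
0.09 black top [ 0.341 -0.302] [ 0.435 -0.274] small [ 0.386 -0.156] [ 0.323 -0.198] [ 0.317 -0.163]
0.1 black top [ 0.336 -0.307] [ 0.429 -0.278] small [ 0.381 -0.162] [ 0.307 -0.197] [ 0.301 -0.163]
0.11 black top [ 0.331 -0.311] [ 0.422 -0.283] small [ 0.375 -0.168] [ 0.291 -0.197] [ 0.285 -0.163]
0.12 black top [ 0.325 -0.315] [ 0.416 -0.287] small [ 0.369 -0.174] [ 0.274 -0.196] [ 0.269 -0.163]
```

```bash
python3 -c "
from h import *
p=np.load('p.npy')
to(fw(p,(-64,-23,265))[0],-7.3)"
```

```text
t 10.2 ee [ 0.53   -0.1143  0.2673] yaw 43.58 F [ 0.8  0.2 -0.5] M [ 0.03 -0.14  0.01] grip 0.045 j [-24.7  19.8  72.7  -0.   87.2 -68.3]
delta [-10.99   0.22  -1.73] turn 50.88
```

Request:
{"op": "play_rows", "data": {"deltas": [[[-1.5,0,-0.3],8],[[-3.5,0,-0.6],16],[[-5.5,0,-0.9],24],[[-7.5,0,-1.2],32],[[-9.5,0,-1.5],40],[[-11,0,-1.7],48],[[-11,0,-1.7],50.9],[[-11,0,-1.7],50.9]], "claw": 0}}

```text
t: 11.0
ee_pos: [0.4608, -0.2023, 0.2636]
tool_rot: [-89.9, 0.1, -7.4]
wrist_force: [-0.0, -0.5, 0.6]
grip_width: 0.0005
```

```bash
python3 - <<'E'
from h import *
p=np.load('p.npy')
to(fw(p,(-64,-23,85))[0],-7.3)
cv2.imwrite('pics/side4.png',get_image('side')[:,:,::-1][60:300,250:550])
E
```

```text
t 11.0 ee [ 0.4608 -0.2023  0.2636] yaw -7.38 F [-0.  -0.5  0.6] M [-0.07 -0.11  0.  ] grip 0.0005 j [-37.2  16.1  78.8  -0.   85.2 -29.8]
delta [ 0.18 17.86 -0.03] turn -0.08
```

View pics/side4.png

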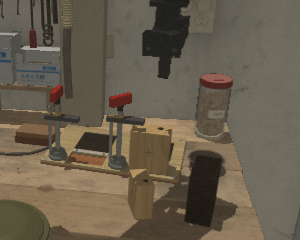

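Request:
{"op": "play_rows", "data": {"deltas": [[[0,3,0],0],[[0,6,0],0],[[0,9,0],0],[[0,12,0],0],[[0,14.5,0],0],[[0,16.5,0],0],[[0,17.5,0],0],[[0,17.7,0],0]]}}

```text
t: 11.85
ee_pos: [0.4611, -0.2017, 0.0868]
tool_rot: [-89.9, 0.1, -7.2]
wrist_force: [-0.0, -0.3, -0.5]
grip_width: -0.0001
```

```bash
python3 - <<'E'
from h import *
p=np.load('p.npy')
to(fw(p,(-25,-23,85))[0],-7.3)
im=get_image('side')[:,:,::-1][110:260,300:500]
cv2.imwrite('pics/side5.png',cv2.resize(im,None,fx=4,fy=4))
im=get_image('scene')[:,:,::-1][150:300,300:500]
cv2.imwrite('pics/scene5.png',cv2.resize(im,None,fx=4,fy=4))
E
```

```text
t 11.85 ee [ 0.4611 -0.2017  0.0868] yaw -7.23 F [-0.  -0.3 -0.5] M [-0.1  -0.08 -0.01] grip -0.0001 j [-37.1  27.1  94.4  -0.   58.6 -29.9]
delta [ 4.03  0.17 -0.08] turn 0.07
```

View pics/side5.png

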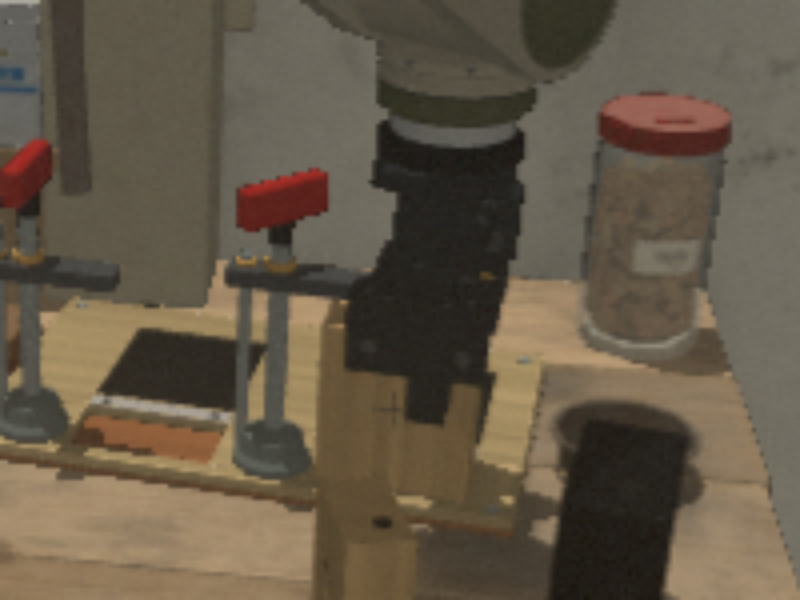

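View pics/scene5.png

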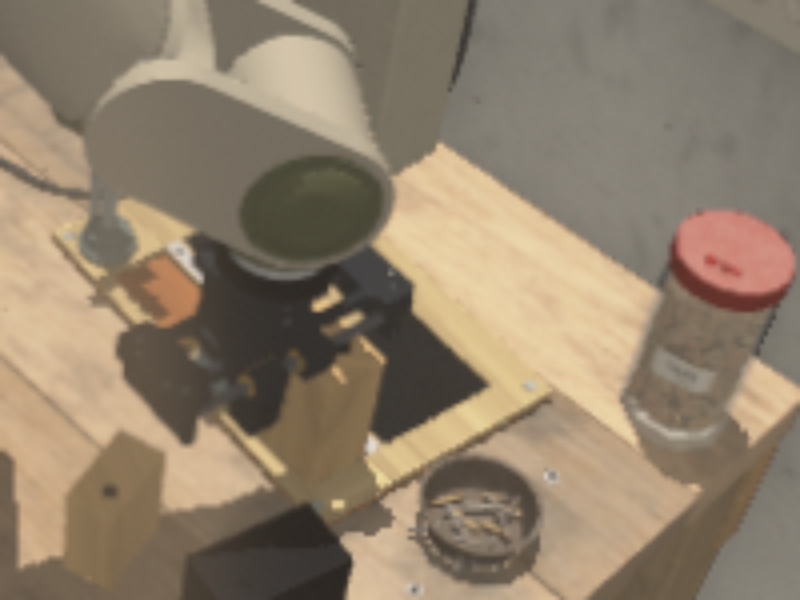

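Request:
{"op": "play_rows", "data": {"deltas": [[[0.7,0,0],0],[[1.4,0,0],0],[[1.9,0,0],0],[[2.3,0,0],0],[[2.7,0,0],0],[[3.1,0,0],0],[[3.5,0,0],0],[[3.9,0,0],0]]}}

```text
t: 12.75
ee_pos: [0.5003, -0.2071, 0.0878]
tool_rot: [-90.0, 0.0, -7.3]
wrist_force: [-1.7, -0.2, 1.2]
grip_width: 0.0002
```

```bash
python3 - <<'E'
from h import *
p=np.load('p.npy')
to(fw(p,(-25,-23,85))[0],-7.3)
im=get_image('side')[:,:,::-1][110:260,300:500]
cv2.imwrite('pics/side6.png',cv2.resize(im,None,fx=4,fy=4))
E
```

```text
t 12.75 ee [ 0.5003 -0.2071  0.0878] yaw -7.3 F [-1.7 -0.2  1.2] M [-0.04  0.04  0.03] grip 0.0002 j [-35.   30.   88.3  -0.   61.7 -27.7]
delta [ 0.08  0.28 -0.03] turn -0.0
```

View pics/side6.png

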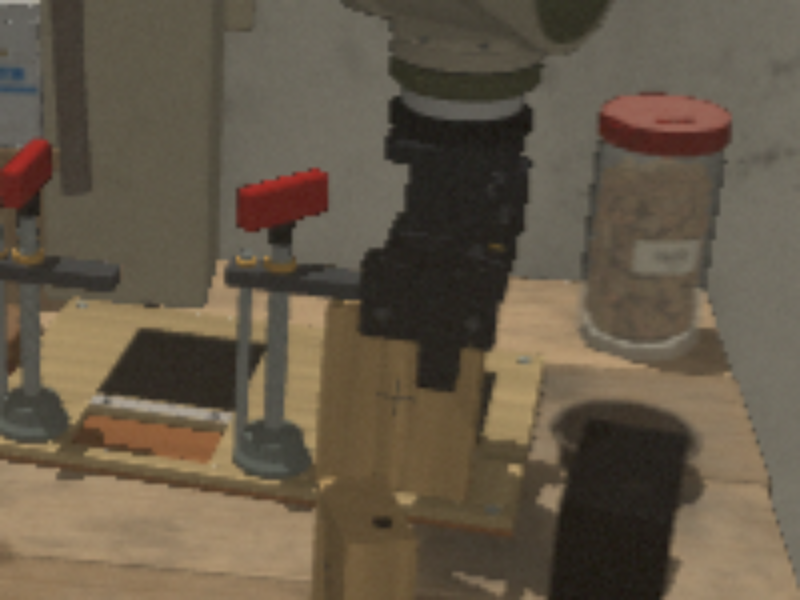

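Request:
{"op": "play_rows", "data": {"deltas": [[[0.4,0,0],0],[[0.9,0,0],0],[[1.4,0,0],0],[[1.9,0,0],0],[[2.4,0,0],0],[[2.8,0,0],0],[[3.2,0,0],0],[[3.5,0,0],0]]}}

```text
t: 13.6
ee_pos: [0.5351, -0.2116, 0.0877]
tool_rot: [-90.0, 0.0, -7.3]
wrist_force: [-0.3, -0.1, -0.2]
grip_width: 0.0001
```

```bash
python3 - <<'E'
from h import *
p=np.load('p.npy')
to(fw(p,(-25,-23,85))[0],-7.3)
im=get_image('side')[:,:,::-1][110:260,300:500]
cv2.imwrite('pics/side7.png',cv2.resize(im,None,fx=4,fy=4))
im=get_image('scene')[:,:,::-1][150:300,300:500]
cv2.imwrite('pics/scene7.png',cv2.resize(im,None,fx=4,fy=4))
E
```

```text
t 13.6 ee [ 0.5351 -0.2116  0.0877] yaw -7.3 F [-0.3 -0.1 -0.2] M [-0.05 -0.07  0.03] grip 0.0001 j [-33.4  32.8  82.7   0.   64.5 -26.1]
delta [-3.44  0.27 -0.03] turn 0.0
```

View pics/side7.png

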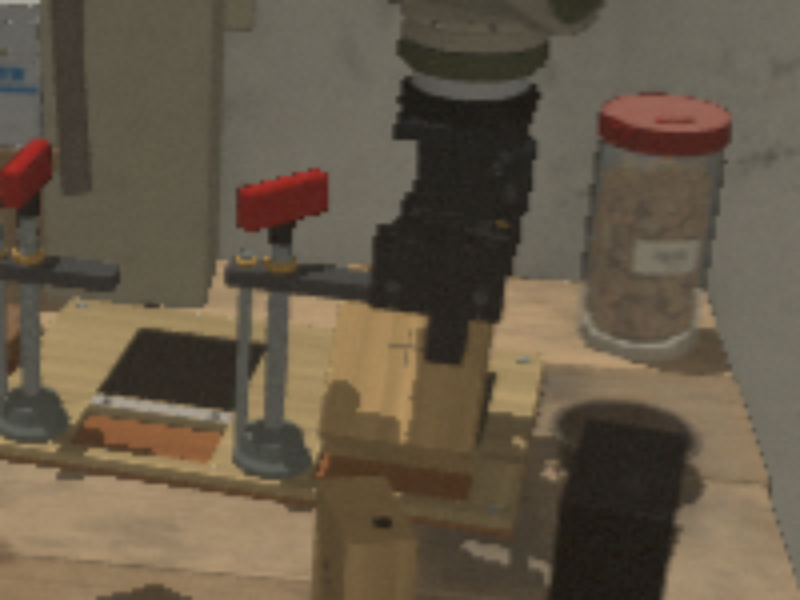

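View pics/scene7.png

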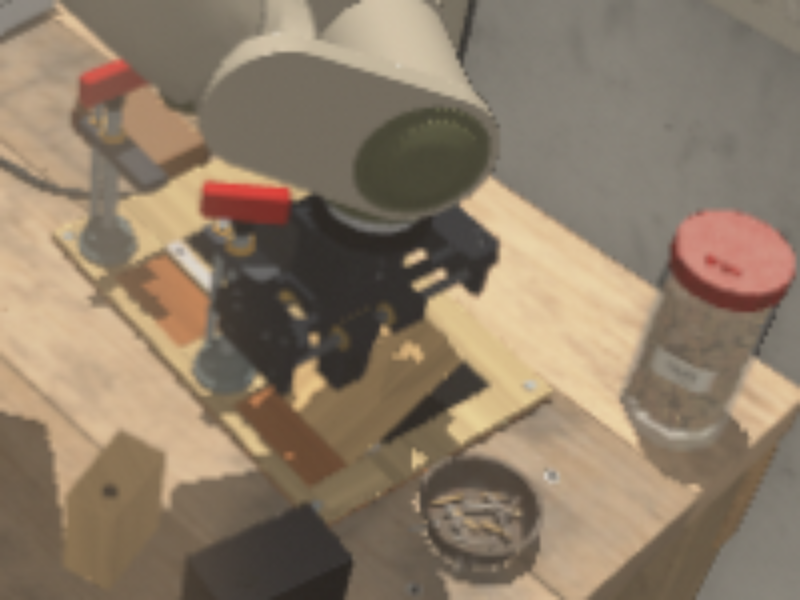

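The blank is tilted well forward over the stop and the strap is clear of it. I continue.

Request:
{"op": "play_rows", "data": {"deltas": [[[0.4,0,0],0],[[0.8,0,0],0],[[1.2,0,0],0],[[1.2,0,0],0],[[1.2,0,0],0]]}}

```text
t: 14.2
ee_pos: [0.5467, -0.213, 0.0876]
tool_rot: [-90.0, 0.0, -7.3]
wrist_force: [-1.2, -0.0, -0.5]
grip_width: 0.0001
```

```bash
python3 - <<'E'
from h import *
p=np.load('p.npy')
to(fw(p,(-25,-23,85))[0],-7.3)
im=get_image('side')[:,:,::-1][110:260,300:500]
cv2.imwrite('pics/side8.png',cv2.resize(im,None,fx=4,fy=4))
E
```

```text
t 14.2 ee [ 0.5467 -0.213   0.0876] yaw -7.29 F [-1.2 -0.  -0.5] M [ 0.03 -0.12  0.06] grip 0.0001 j [-32.8  33.7  80.7  -0.   65.5 -25.5]
delta [-4.6   0.27 -0.04] turn 0.01
```

View pics/side8.png

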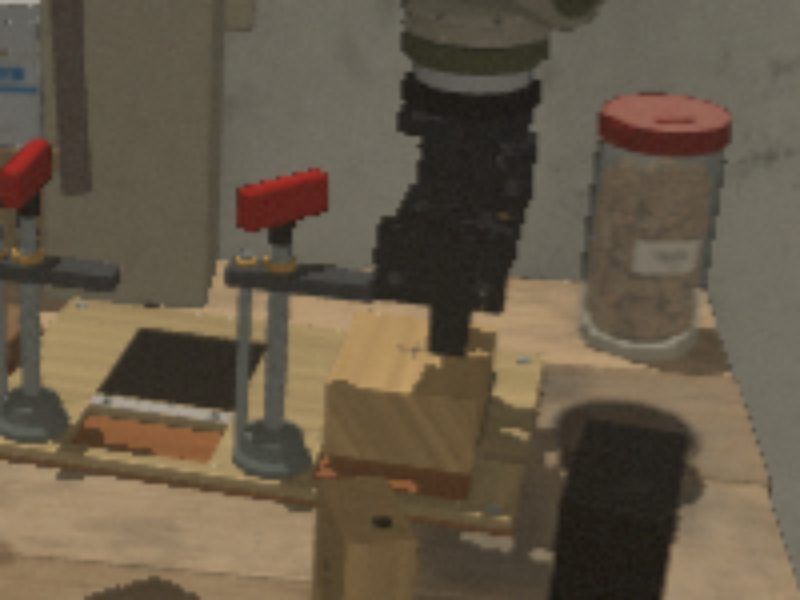

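It has fallen over. I back off and lift clear.

Request:
{"op": "play_rows", "data": {"deltas": [[[-2,0,0],0],[[-4,0,0],0],[[-6,-0.5,0],0],[[-8,-3,0],0],[[-9,-7,0],0],[[-9,-11,0],0],[[-9,-15,0],0],[[-9,-18,0],0]]}}

```text
t: 15.05
ee_pos: [0.4572, -0.2016, 0.2705]
tool_rot: [-90.1, -0.1, -7.3]
wrist_force: [0.5, 0.2, 0.1]
grip_width: 0.0001
```

Request:
{"op": "play_rows", "data": {"deltas": [[[-2,0,-3],0],[[-4,0,-7],0],[[-6,0,-11],0],[[-6,0,-14],0],[[-6,0,-14],0]]}}

```text
t: 15.55
ee_pos: [0.3789, -0.3357, 0.2674]
tool_rot: [-90.0, 0.0, -7.5]
wrist_force: [0.9, 0.7, -0.2]
grip_width: 0.0005
```

```bash
python3 - <<'E'
from h import *
p=np.load('p.npy')
to(fw(p,(-25,-23,85))[0],-7.3)
for n,b in(('side',(300,110)),('scene',(290,150)),('wrist',None)):
    T=wristT() if n=='wrist' else None
    im=np.ascontiguousarray(get_image(n)[:,:,::-1]);c=calibration(n)
    z=1 if b is None else 4
    b=b or (0,0)
    if z==4: im=cv2.resize(im[b[1]:b[1]+150,b[0]:b[0]+190],None,fx=4,fy=4,interpolation=cv2.INTER_CUBIC)
    cv2.imwrite(f'pics/{n}9r.png',im)
    q=(proj(c,fw(p,[(24.5,-45,62),(134.5,-45,62),(134.5,45,62),(24.5,45,62)]),T)-b)*z
    cv2.polylines(im,[q.astype(int)],True,(255,0,255),1)
    q=(proj(c,fw(p,[(24.5,-45,12),(134.5,-45,12),(134.5,45,12),(24.5,45,12)]),T)-b)*z
    cv2.polylines(im,[q.astype(int)],True,(0,255,0),1)
    cv2.imwrite(f'pics/{n}9.png',im)
E
```

```text
t 15.55 ee [ 0.3789 -0.3357  0.2674] yaw -7.53 F [ 0.9  0.7 -0.2] M [-0.07 -0.1  -0.02] grip 0.0005 j [-54.9  16.2  78.   -0.   85.8 -47.4]
delta [10.42 18.23 14.31] turn -0.23
```

View pics/side9.png

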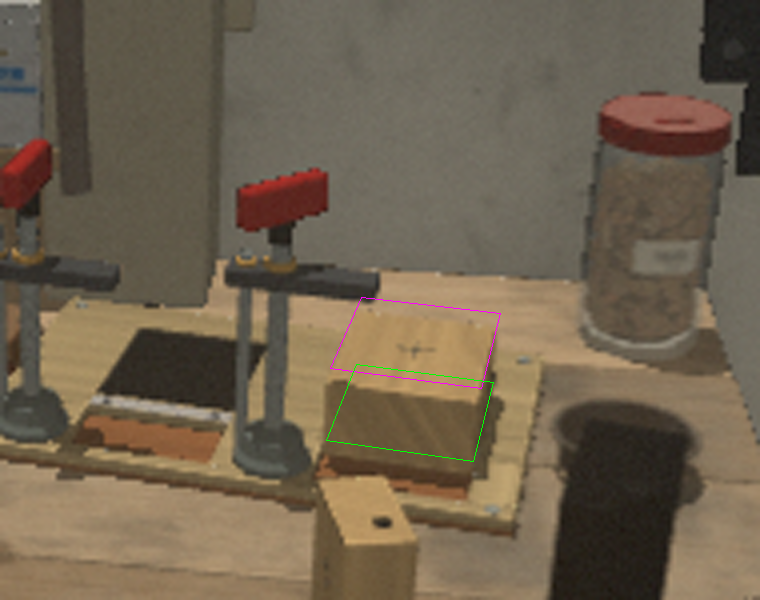

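View pics/scene9.png

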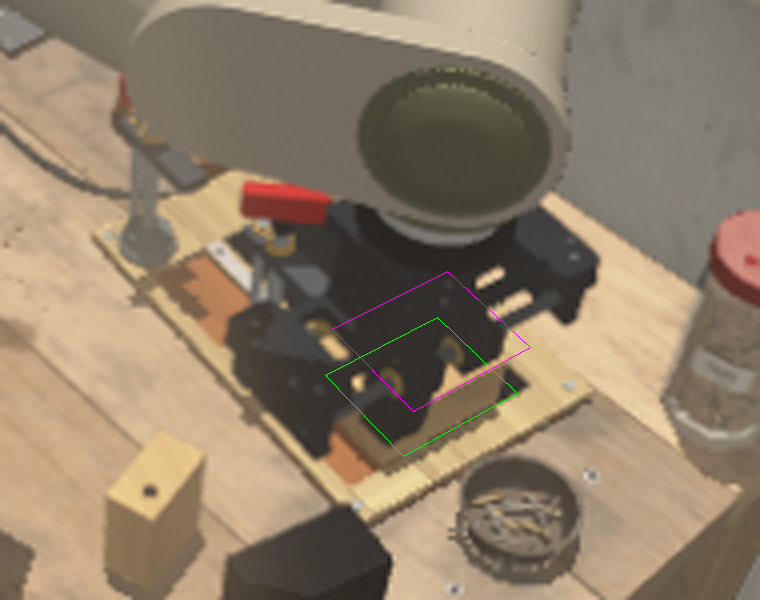

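View pics/wrist9.png

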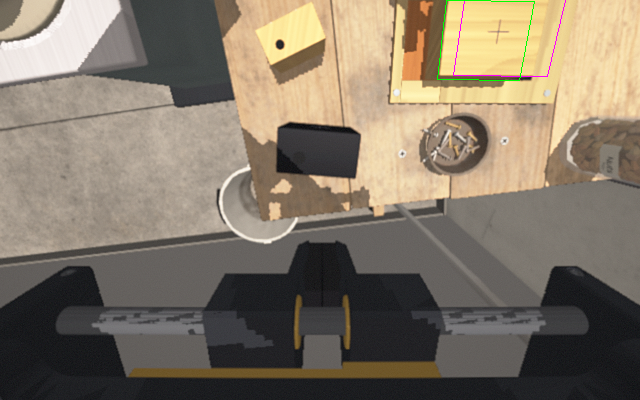

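The blank lies flat and straight, but about 12 mm short of the nominal place (side view: near top edge at (405,390) against the expected (405,380)). I measure it.

```bash
python3 - <<'E'
from h import *
im=cv2.imread('pics/side9r.png')[260:520,290:530];cv2.imwrite('pics/s9z.png',cv2.resize(im,None,fx=3,fy=3,interpolation=cv2.INTER_CUBIC))
im=cv2.imread('pics/wrist9r.png')[0:120,380:600];cv2.imwrite('pics/w9z.png',cv2.resize(im,None,fx=3.6,fy=3.6,interpolation=cv2.INTER_CUBIC))
E
```

```text
(no output)
```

View pics/s9z.png

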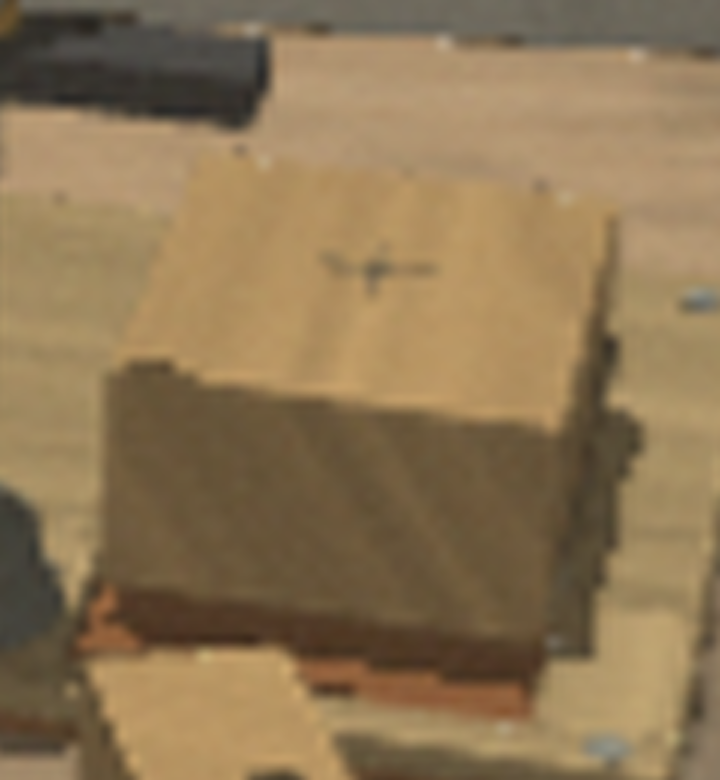

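View pics/w9z.png

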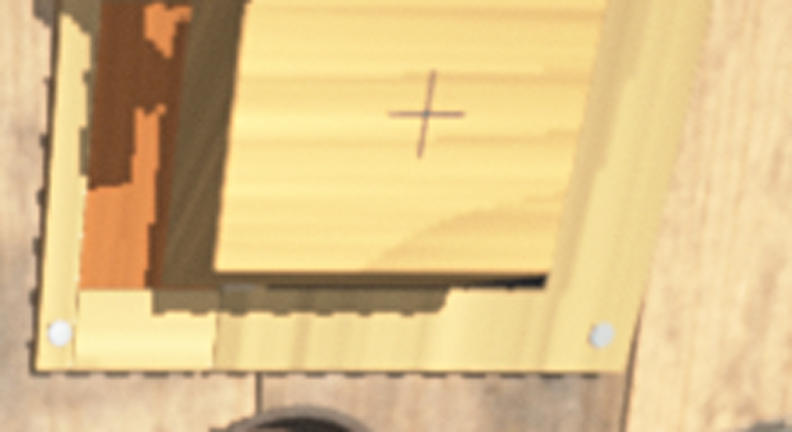

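```bash
cat > fitb.py <<'E'
from h import *
def fitb(obs,cal,T,pf):
    # params x0 (foot x), y0, yaw, pitch in fixture mm ; box x 0..110,y+-45,z 0..50
    def world(q,P):
        M=R.from_euler('zy',[q[2],q[3]]).as_matrix();L=(M@np.array(P,float))+np.array([q[0],q[1],12])
        return fw(pf,L)
    f=lambda q:np.concatenate([(proj(cal[n],world(q,P),T if n=='wrist' else None)[0]-o)*w for n,P,o,w in obs]+[[q[3]*200]])
    r=least_squares(f,[10,0,0,0.],x_scale=[10,10,.1,.1],loss='soft_l1')
    print(r.x[:2].round(1),np.degrees(r.x[2:]).round(2));print(f(r.x)[:-1].reshape(-1,2).round(1))
E
cat > a.py <<'E'
from fitb import *
p=np.load('p.npy')
S=lambda a,b:((a/3+290)/4+300,(b/3+260)/4+110);W=lambda a,b:(a/3.6+380,b/3.6)
obs=[('side',(0,45,50),S(107,370),1),('side',(0,-45,50),S(555,428),1),('side',(0,45,0),S(100,588),1),('side',(0,-45,0),S(548,645),1),('side',(110,-45,50),S(612,200),1),('side',(110,45,50),S(195,152),1),
('wrist',(0,-45,50),W(215,270),1),('wrist',(110,-45,50),W(553,270),1),('wrist',(0,-45,0),W(155,290),1)]
T=wristT();cal={n:calibration(n) for n in('side','wrist')}
fitb(obs,cal,T,p)
fitb(obs[:6],cal,T,p)
fitb(obs[6:],cal,T,p)
for P,o in(((-40,-75,12),W(35,372)),((185,-75,12),W(628,372))):print(proj(cal['wrist'],fw(p,P),T)[0]-o)
E
python3 a.py
```

```text
[6.5 0.3] [1.   0.06]
[[-0.3 -0.3]
 [ 0.6 -0.4]
 [-0.7 -0.4]
 [-0.6  0. ]
 [-0.1 -0.6]
 [-0.5 -0.6]
 [-0.7  1.4]
 [-0.3  0.1]
 [ 0.9 -0.4]]
[ 4.9 -0.6] [0.95 0.02]
[[-0.  -0. ]
 [ 0.9 -0. ]
 [-0.5  0. ]
 [-0.3  0.4]
 [ 0.3 -0.3]
 [-0.2 -0.3]]
[6.9 1. ] [0.7  0.02]
[[-0.5  0.7]
 [-0.2 -0. ]
 [ 1.1 -0.9]]
[-2.96598     0.90002117]
[-4.02981322  1.43167574]
```

The fit puts the blank's foot at x≈5 (about 20 mm short), yaw about +1°. The raised strap blocks a central push on the foot end. So I will press both opened fingertips on its top face, clear of strap and handle, and slide it 19 mm forward.

```bash
python3 - <<'E'
from h import *
p=np.load('p.npy');p=p+[.0032,.001,0];np.save('p2.npy',p)
to(fw(p,(68,0,265))[0],-97.3)
c=calibration('scene')
print(least_squares(lambda q:proj(c,(q[0],q[1],0))[0]-(392.4,197.4),[.4,-.25]).x)
E
```

```text
t 15.7 ee [ 0.3801 -0.3322  0.2677] yaw -7.29 F [-0.2  0.4  0.8] M [-0.02 -0.07  0.01] grip 0.0002 j [-54.6  16.1  78.1   0.   85.8 -47.3]
delta [20.01  0.27 16.34] turn 90.01
[ 0.7696835  -0.04064899]
```

Request:
{"op": "play_rows", "data": {"deltas": [[[2.5,0,2],8],[[5,0,4],16],[[7.5,0,6],24],[[10,0,8],32],[[12.5,0,10],40],[[15,0,12],48],[[17.5,0,14],56],[[20,0,16.3],64]], "claw": 6}}

```text
t: 16.5
ee_pos: [0.6002, -0.1942, 0.2679]
tool_rot: [-90.0, 0.0, -71.5]
wrist_force: [0.2, -0.2, 0.0]
grip_width: 0.0597
```

```bash
python3 - <<'E'
from h import *
p=np.load('p2.npy')
to(fw(p,(68,0,80))[0],-97.3)
E
```

```text
t 16.5 ee [ 0.6002 -0.1942  0.2679] yaw -71.54 F [ 0.2 -0.2  0. ] M [-0.02 -0.01  0.02] grip 0.0597 j [-28.7  29.3  57.    0.   93.7  42.9]
delta [ 0.1  18.79 -0.13] turn 25.76
```

Request:
{"op": "play_rows", "data": {"deltas": [[[0.1,0,-0.1],8],[[0.1,0,-0.1],16],[[0.1,0,-0.1],22],[[0.1,0,-0.1],24.9],[[0.1,0,-0.1],24.9]]}}

```text
t: 17.0
ee_pos: [0.5986, -0.1963, 0.2679]
tool_rot: [-90.0, 0.0, -96.1]
wrist_force: [0.3, -0.7, -0.2]
grip_width: 0.0598
```

```bash
python3 - <<'E'
from h import *
p=np.load('p2.npy')
to(fw(p,(68,0,80))[0],-97.3)
T=wristT();np.save('T10.npy',T)
cv2.imwrite('pics/wrist10.png',get_image('wrist')[:,:,::-1])
E
```

```text
t 17.0 ee [ 0.5986 -0.1963  0.2679] yaw -96.12 F [ 0.3 -0.7 -0.2] M [ 0.09 -0.01  0.01] grip 0.0598 j [-28.9  29.2  57.2   0.   93.6  67.2]
delta [-0.08 18.79  0.06] turn 1.18
```

View pics/wrist10.png

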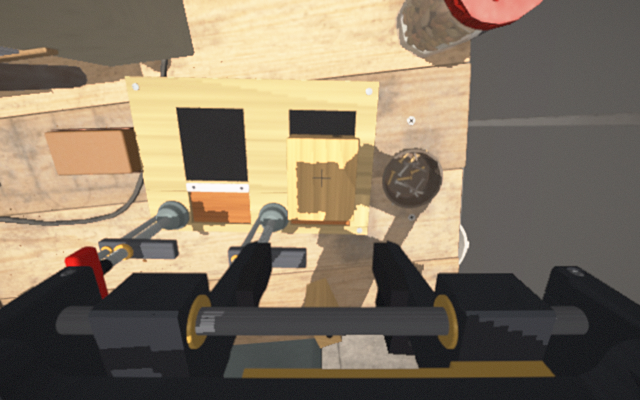

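Request:
{"op": "play_rows", "data": {"deltas": [[[-0.1,3.5,0.1],0.2],[[-0.1,7.5,0.1],0.2],[[-0.1,11.5,0.1],0.2],[[-0.1,15,0.1],0.2],[[-0.1,17.5,0.1],0.2],[[-0.1,18.6,0.1],0.2],[[-0.1,19,0.1],0.2],[[-0.1,19,0.1],0.2]]}}

```text
t: 17.85
ee_pos: [0.6, -0.1969, 0.0785]
tool_rot: [-89.9, -0.0, -96.4]
wrist_force: [0.3, -1.2, -0.1]
grip_width: 0.0602
```

Request:
{"op": "play_rows", "data": {"deltas": [[[0,0.4,0],0],[[0,0.8,0],0],[[0,1.1,0],0],[[0,1.4,0],0],[[0,1.6,0],0]]}}

```text
t: 18.35
ee_pos: [0.5996, -0.197, 0.0624]
tool_rot: [-90.0, -0.0, -96.4]
wrist_force: [-5.6, 2.2, 16.4]
grip_width: 0.0598
```

```bash
python3 - <<'E'
from h import *
p=np.load('p2.npy')
to(fw(p,(68,0,62))[0],-97.3)
E
```

```text
t 18.35 ee [ 0.5996 -0.197   0.0624] yaw -96.4 F [-5.6  2.2 16.4] M [0.46 0.98 0.05] grip 0.0598 j [-28.9  39.2  74.3  -0.   66.5  67.5]
delta [-0.14  0.04 -0.05] turn 0.9
```

Request:
{"op": "play_rows", "data": {"deltas": [[[0,0,0.3],0],[[0,0,0.6],0],[[0,0,0.9],0],[[0,0,1.2],0],[[0,0,1.5],0],[[0,0,1.8],0],[[0,0,2.0],0],[[0,0,2.0],0.6]]}}

```text
t: 19.15
ee_pos: [0.6195, -0.1994, 0.0625]
tool_rot: [-90.0, -0.0, -97.0]
wrist_force: [-2.7, -0.3, 5.7]
grip_width: 0.0598
```

```bash
python3 - <<'E'
from h import *
p=np.load('p2.npy')
to(fw(p,(88,0,62))[0],-97.3)
im=get_image('side')[:,:,::-1][110:260,300:490]
cv2.imwrite('pics/side11.png',cv2.resize(im,None,fx=4,fy=4,interpolation=cv2.INTER_CUBIC))
E
```

```text
t 19.15 ee [ 0.6195 -0.1994  0.0625] yaw -97.0 F [-2.7 -0.3  5.7] M [0.18 0.4  0.11] grip 0.0598 j [-28.2  40.8  70.6  -0.   68.6  68.8]
delta [-0.13  0.05 -0.05] turn 0.3
```

View pics/side11.png

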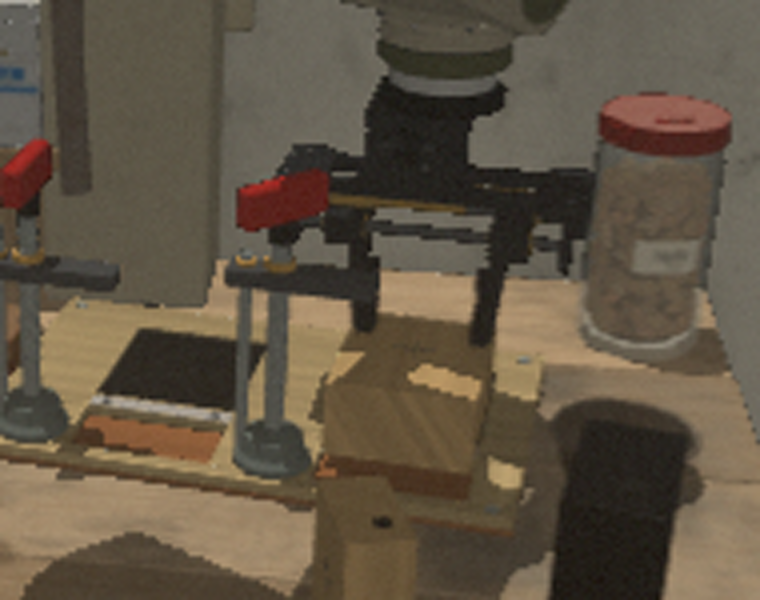

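Request:
{"op": "play_rows", "data": {"deltas": [[[0,-2,0],0],[[0,-6,0],0],[[0,-11,-0.5],0],[[0,-16,-1],0],[[0,-20.5,-1.9],0],[[0,-20.5,-1.9],0]]}}

```text
t: 19.8
ee_pos: [0.6015, -0.1975, 0.274]
tool_rot: [-89.3, -0.3, -97.0]
wrist_force: [1.0, -0.4, -0.4]
grip_width: 0.0598
```

```bash
python3 - <<'E'
from h import *
p=np.load('p2.npy')
to(fw(p,(68,0,265))[0],-97.3)
T=wristT();np.save('T12.npy',T)
cv2.imwrite('pics/wrist12.png',get_image('wrist')[:,:,::-1])
for k in(10,12):
    im=cv2.imread(f'pics/wrist{k}.png')[60:260,110:400];cv2.imwrite(f'pics/w{k}z.png',cv2.resize(im,None,fx=2.7,fy=2.7,interpolation=cv2.INTER_CUBIC))
im=get_image('side')[:,:,::-1][110:260,300:490]
cv2.imwrite('pics/side12.png',cv2.resize(im,None,fx=4,fy=4,interpolation=cv2.INTER_CUBIC))
E
```

```text
t 19.8 ee [ 0.6015 -0.1975  0.274 ] yaw -97.01 F [ 1.  -0.4 -0.4] M [ 0.01 -0.01 -0.03] grip 0.0598 j [-28.9  29.1  56.4  -0.   93.8  68.1]
delta [-0.17  0.9  -0.25] turn 0.29
```

View pics/w12z.png

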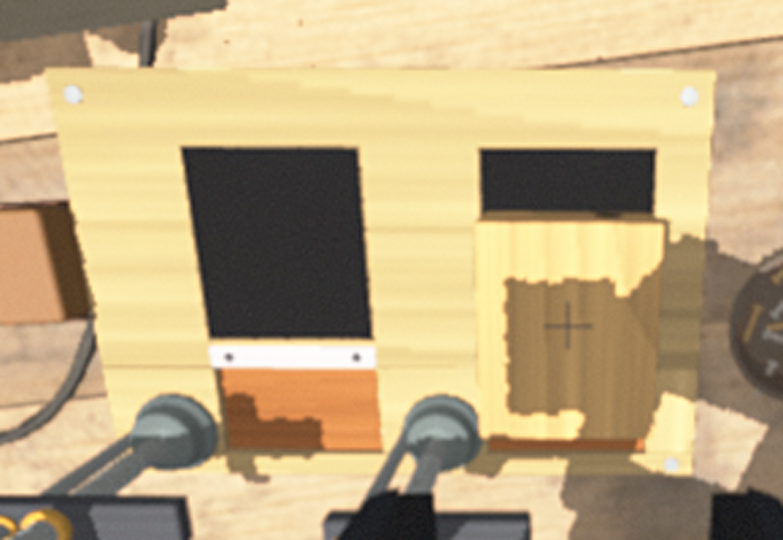

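View pics/w10z.png

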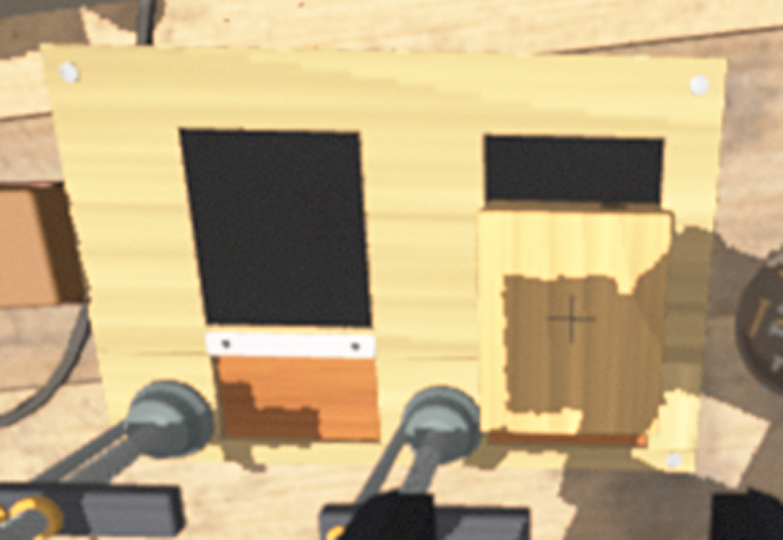

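View pics/side12.png

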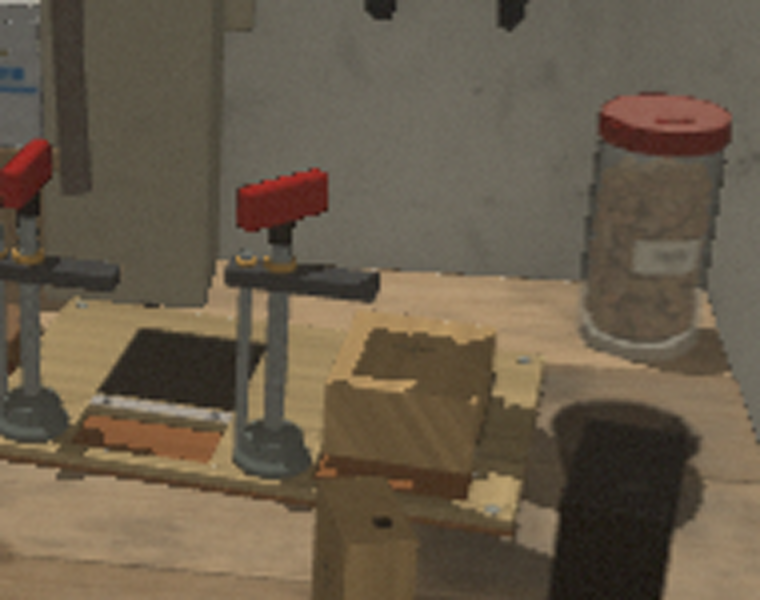

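Pressing with 6–16 N only slipped, so the blank barely moved. I try again with a firmer press, watching the force in short steps.

Request:
{"op": "play_rows", "data": {"deltas": [[[-0.1,4,-0.3],0.3],[[-0.1,8,-0.3],0.3],[[-0.1,12,-0.3],0.3],[[-0.1,16,-0.3],0.3],[[-0.1,19.5,-0.3],0.3],[[-0.1,20.2,-0.3],0.3],[[-0.1,20.6,-0.3],0.3],[[-0.1,20.7,-0.3],0.3]]}}

```text
t: 20.7
ee_pos: [0.5961, -0.1946, 0.0623]
tool_rot: [-90.2, 0.0, -97.3]
wrist_force: [-17.8, 8.5, 40.1]
grip_width: 0.0599
```

```bash
python3 - <<'E'
from h import *
p=np.load('p2.npy')
to(fw(p,(68,0,62))[0],-97.3)
E
```

```text
t 20.7 ee [ 0.5961 -0.1946  0.0623] yaw -97.29 F [-17.8   8.5  40.1] M [ 1.17  3.2  -0.25] grip 0.0599 j [-28.9  38.9  74.9  -0.   66.4  68.4]
delta [0.06 0.03 0.33] turn 0.01
```

Request:
{"op": "play_rows", "data": {"deltas": [[[0,0,0.3],0],[[0,0,0.6],0],[[0,0,0.9],0]]}}

```text
t: 21.0
ee_pos: [0.6048, -0.1965, 0.0623]
tool_rot: [-90.2, -0.0, -97.3]
wrist_force: [-18.3, 2.9, 33.6]
grip_width: 0.0601
```

```bash
python3 - <<'E'
from h import *
p=np.load('p2.npy')
to(fw(p,(68,0,62))[0],-97.3)
im=get_image('side')[:,:,::-1][110:260,300:490]
cv2.imwrite('pics/side13.png',cv2.resize(im,None,fx=4,fy=4,interpolation=cv2.INTER_CUBIC))
a=cv2.imread('pics/side12.png');b=cv2.imread('pics/side13.png')
cv2.imwrite('pics/cmp.png',np.hstack([a[290:520,290:540],b[290:520,290:540]]))
E
```

```text
t 21.0 ee [ 0.6048 -0.1965  0.0623] yaw -97.29 F [-18.3   2.9  33.6] M [ 0.7   2.95 -0.  ] grip 0.0601 j [-28.6  39.7  73.2  -0.1  67.3  68.7]
delta [-0.02  0.04 -0.56] turn 0.01
```

View pics/cmp.png

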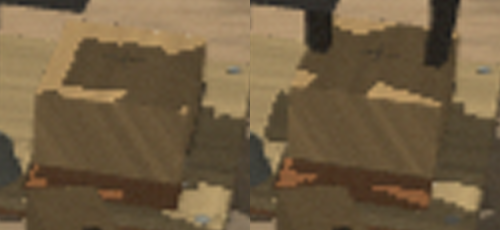

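It now moves with the fingers. I continue.

Request:
{"op": "play_rows", "data": {"deltas": [[[0,0.04,0.3],0],[[0,0.06,0.6],0],[[0,0.08,0.9],0],[[0,0.08,0.9],0]]}}

```text
t: 21.45
ee_pos: [0.6141, -0.198, 0.0623]
tool_rot: [-90.1, -0.1, -97.3]
wrist_force: [-18.3, 2.3, 37.1]
grip_width: 0.0599
```

Request:
{"op": "play_rows", "data": {"deltas": [[[0,-2,0],0],[[0,-6,-0.3],0],[[0,-11,-0.9],0],[[0,-16,-1.5],0],[[0,-20.5,-1.8],0],[[0,-20.5,-1.8],0]]}}

```text
t: 22.05
ee_pos: [0.5988, -0.196, 0.2694]
tool_rot: [-89.5, -0.2, -97.3]
wrist_force: [0.1, -0.1, 0.5]
grip_width: 0.0597
```

```bash
python3 - <<'E'
from h import *
p=np.load('p2.npy')
to(fw(p,(68,0,265))[0],-97.3)
T=wristT();np.save('T14.npy',T)
cv2.imwrite('pics/wrist14.png',get_image('wrist')[:,:,::-1])
for k in(14,):
    im=cv2.imread(f'pics/wrist{k}.png')[60:260,110:400];cv2.imwrite(f'pics/w{k}z.png',cv2.resize(im,None,fx=2.7,fy=2.7,interpolation=cv2.INTER_CUBIC))
im=get_image('side')[:,:,::-1][110:260,300:490]
cv2.imwrite('pics/side14.png',cv2.resize(im,None,fx=4,fy=4,interpolation=cv2.INTER_CUBIC))
E
```

```text
t 22.05 ee [ 0.5988 -0.196   0.2694] yaw -97.3 F [ 0.1 -0.1  0.5] M [0.   0.01 0.02] grip 0.0597 j [-28.9  29.   57.4   0.   93.1  68.4]
delta [-0.05  0.44  0.05] turn -0.0
```

View pics/w14z.png

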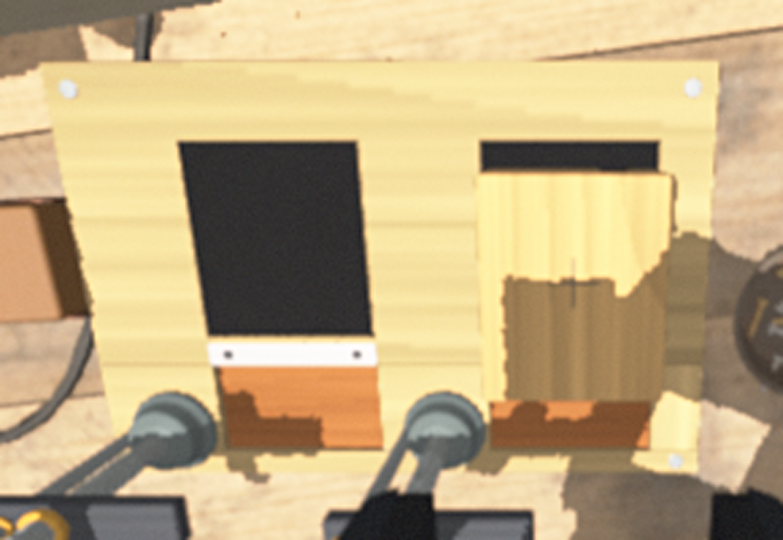

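View pics/side14.png

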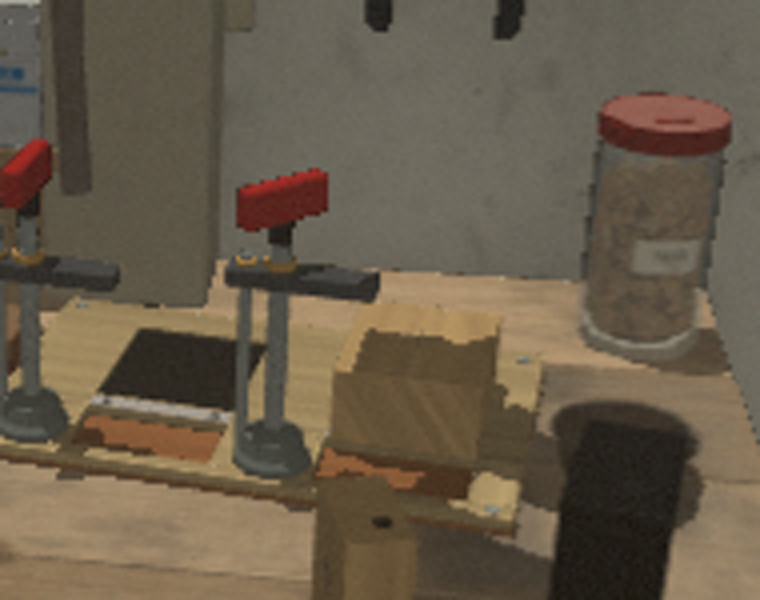

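```bash
cat > b.py <<'E'
from fitb import *
T=np.load('T14.npy');cal={n:calibration(n) for n in('side','wrist')}
p=np.load('p.npy')
W=lambda a,b:((a+.5)/2.7+110-.5,(b+.5)/2.7+60-.5);S=lambda a,b:(a/4+300-.4,b/4+110-.4)
fx=[((185,265,12),W(42,63)),((185,-75,12),W(718,65)),((43,-46.5,12),None),((147,201.5,12),W(179,142)),((147,108.5,12),W(357,142)),((43,201.5,12),W(208,336)),((43,108.5,12),W(373,336))]
fx=[a for a in fx if a[1]]
g=lambda q:np.concatenate([proj(cal['wrist'],fw(q,P),T)[0]-o for P,o in fx[:2]]+[ (proj(cal['wrist'],fw(q,P),T)[0]-o)[1:] for P,o in fx[2:]])
r=least_squares(g,p);pw=r.x;print('fixture via wrist',pw,np.degrees(pw[2]),g(pw).round(1))
ow=[('wrist',(0,-45,50),W(665,400),1),('wrist',(0,45,50),W(492,400),1),('wrist',(110,-45,50),W(672,173),1),('wrist',(110,45,50),W(478,174),1)]
os=[('side',(0,45,50),S(333,372),1),('side',(0,-45,50),S(480,390),1),('side',(0,45,0),S(333,450),1),('side',(0,-45,0),S(478,465),1),('side',(110,-45,50),S(500,318),1)]
fitb(ow,cal,T,pw);fitb(os,cal,T,p)
E
python3 b.py
```

```text
fixture via wrist [ 0.53110864 -0.18619451 -0.13384053] -7.6684974167369715 [-1.5 -0.6  1.5 -0.4 -0.2  0.   0.8  1.1]
[24.7 -3.7] [0.74 0.02]
[[ 0.9  0.2]
 [-1.9  0.7]
 [ 1.1 -0.4]
 [-0.6 -0.2]]
[21.1 -1.4] [1.19 0.02]
[[ 0.1  0.4]
 [ 1.2  0.5]
 [-1.  -1.1]
 [-0.2  0.1]
 [-0.  -0.3]]
```

The blank's foot is at x≈21–25 mm (nominal 24.5), y within about 4 mm, yaw about 1°. It lies flat with the strap up and the arm clear. I hand it in.

```bash
python3 - <<'E'
from cell import *
print(state()['t'],state()['wrist_force']);print(finish_job())
E
```

```text
22.15 [ 0.40822388 -0.32776273 -0.71592665]
the job is handed in; nothing more can be done
None
```

The strap is wound up and the blank lies on the deck on its side, pointing straight away from the robot. I handed the job in at 22.2 s.

- **Clamp:** The red T-handle beside the blank gave freely counter-clockwise, at about 0.1 N m. Clockwise it met a hard stop at about 0.75 N m. I loosened it counter-clockwise by about 141° in two grasps. In the side picture the strap edge matched a 13.5 mm rise, and it stayed up through the last picture.
- **Tipping:** I pushed the blank with shut fingers about 87 mm above the bench. It tipped over the stop and fell flat, but about 20 mm short of its place, with its foot overhanging the pocket.
- **Moving it into place:** A first press on its top face with 6–16 N only slipped. Pressing with 33–40 N and sliding moved it forward. The wrist force reading peaked at 40.1 N, pressed through the fingertips, not the body.
- **Last checks:** The foot came out at x ≈ 21 mm from the side camera and 25 mm from the wrist camera, against a nominal 24.5 mm. So the two disagree by 3–4 mm. It is 1.4–3.7 mm off centre to the right, turned about 1°, and flat.
- **Surroundings:** The other clamp, the tin, the sanding block and the decoy blocks looked undisturbed in the last pictures that show them. I didn't measure them, and the offcut was not in those last views. The arm ended clear above the deck with no contact force.

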